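# Put the spice jars away in the pedal-lid keeper

### The arm

A 7-joint arm with a two-finger parallel gripper is mounted at the origin on the work surface. World frame = base frame: x ahead of the robot, y to its left, z up, the work surface at z = 0. Lengths are in mm, angles in rad, forces in N, time in s.
With the tool pointing down it reaches from about 425 to 1025 mm from the base axis. Payload 9.4 kg.
Tool frame: the origin (TCP) lies on the centre line of the jaws, within the pads' length; the fingertips stand 25 mm ahead of it and the grasp point (between the pads) lies 6 mm ahead of it; z points along the fingers, y is the line along which they close (so a half turn about z gives the same grasp; the last joint's range is limited). The gripper opens to 85 mm and grips with 20 to 120 N. Pads are 22 mm wide; open, the fingers measure 114 mm over their backs; the gripper's body (76 mm by 85 mm) begins 54 mm behind the grasp point. The pads swing forward as they close: fully open they stand 13 mm farther back than shut.
Start: joints at [1.12, 0.599, -0.003, 1.599, 0.002, 0.943, -0.08], TCP at [264.73, -674.939, 256.275] pointing down, gripper open.
Joint ranges: [-2.57, 2.57], [-0.35, 1.97], [-1.29, 1.29], [0.11, 2.56], [-1.05, 4.19], [0.11, 1.86], [-2.63, 2.63]. Speed limits (rad/s): [2.22, 2.22, 3.01, 3.01, 3.14, 3.14, 3.14].

### API

Orientations are given as a unit quaternion [w, x, y, z].
In Python, from cell import get_obs, camera, close_job, boxes_of, masks_of, tip_of gives the robot as it stands.
- The arm moves only by the tool move_arm, never from a script. Its argument "motion" is a list of rows, each an object with "slide": the shift along the world's x, y, z as a fraction of full scale, a list of three; "twist": the turn, a rotation vector about the world's x, y, z as a fraction of full scale, a list of three; "hand": the closure, from -1 (fully open) to 1 (shut). A call has 1 to 10 rows; each row is the pose to reach, as a shift and turn from the pose commanded when the call began, turning the shorter way round; what a row does not reach only later rows make up. Full scale, the value 1, is 0.25 m for a shift and 180 degrees for a turn. A row lasts 1/10 s, in which the tool goes at most 50 mm and 8.59 degrees, less where a joint would pass 70% of its speed; a pose out of reach is approached as far as the arm can. A call with a number of a shift or a turn outside -1 to 1 is refused whole. A call with a gripper value outside its range is refused whole. The fingers move at their own pace and stop on an object; "grip_force" is the grip in N (left out, the last holds). Time passes only in rows, so rows that repeat a pose let the fingers close. It gives the time, the measured TCP pose, the force, the opening and the grip force at its end, in the units of the state.
- get_obs(): the state, without advancing time (a new reading comes with each control period).
- camera(name): name is "side" or "top" or "wrist"; returns a dict with "img" (420x560x3 uint8, red, green, blue), "depth" (420x560 float32, mm along the optical axis (not along the pixel's ray), 0 where there is no reading), "K" (3x3 intrinsics, pixels), "world_from_camera" (4x4, takes a point from camera to world coordinates). Camera axes: x right, y up, looking along -z (the intrinsics and any distortion apply to the point x, -y, -z); pixel columns grow to the right and rows downward; lengths in mm; the calibration is good to about 2 mm. A picture is of the moment at which its call begins.
- close_job(): hands the job in; it is judged then, once.
Trained networks look in a picture, given as the dict that the camera call returned (one of the last four; its "shot" number tells which), for a name from the list of things; names that differ only in an ending like _2 or _b are one class to them, and where a whole thing is asked for, a point or a joint stands for the part that bears it (a point fixed in the world has none). Each returns a list of dicts, best first, with "score" (0 to 1); they miss things now and then, are a little off and sometimes report something else, mostly with a low value. They report only what shows in the picture. A call takes as long as a camera call. They do not tell look-alikes from the thing itself.
- boxes_of(query, picture): "bbox" ([left, top, width, height] in pixels, round what is visible of it).
- masks_of(query, picture): "region" (420x560 bool, what is visible of it) and "bbox" ([left, top, width, height] in pixels, round what is visible of it).
- tip_of(query, picture): "at" ([column, row] in pixels: a listed point, or the origin of a listed thing).
The state is a dict: "time": time; "q": joint angles; "qd": joint speeds; "tau": joint torques, N m; "tool_pos": TCP position; "eef_rot": TCP orientation; "wrist_force": force on the tool from outside, world axes, zero at the start; "moment": the same for the moment, N m; "finger_gap": opening from 0.0 (shut) to 1.0 (fully open); "grasp_force": force on a finger pad.
Only numpy, scipy, OpenCV 4.12 (cv2) and the standard library are available. Lean on these libraries where they do the work, as an engineer would, in place of code of your own. Each camera call takes 0.05 s, during which the arm holds its last target. There are 200 camera calls.

### The job

Open the steel keeper by pressing its pedal all the way down to the stop, then let the pedal up; the lid stays open by itself. Put every spice jar on the worktop, fallen or standing, into the keeper so that each stands upright on its floor, gripping the thin porcelain gently, and then swing the lid shut. Leave the plate, mug, bowl and whisk where they are.

Things in the scene. Friction and masses are not known exactly. Their poses are not given: they have to be found in the camera images.
- keeper: steel box fixed to the worktop, outside 310 (its x) x 160 (its y) x 120 mm high, walls and floor 5 mm, inside 300 x 150 mm; origin at the centre of its underside, z up. Room for four jars in a row along its x. Lid hinged along the top of its left (+y) long side, pedal in the middle of its right (-y) long side; a thin lift arm outside its far (+x) end.
- lid (a joint): lid angle, rad: 0 shut, 1.57 upright, 1.95 open against its stop, leaning outward (keeper +y). Aluminium sheet 330 (keeper x) x 165 x 6 mm, 0.14 kg; hinge line along keeper x at keeper y +82, z 122 mm. The pedal carries it past upright, where it stays open; a pedal not pressed to its stop lets it fall shut. Pushed from outside back past upright it falls shut slowly by itself.
- lid_edge (a point): middle of the lid's free long edge, 165 mm from the hinge line
- pedal (a joint): angle of the pedal, rad: 0 up (at rest, its free end raised 0.42 rad), 0.42 fully down at its stop (level). It springs back when let go. About 10 to 15 N on the rubber pad presses it down.
- pedal_toe (a point): centre of the rubber pad on top of the pedal, 90 mm from its hinge; about 62 mm high at rest, 27 mm when down. The pedal is a dark steel plate 90 mm wide (keeper x), 120 mm long, 8 mm thick, pointing to keeper -y; hinge line along keeper x at keeper y -90, z 22 mm.
- jar_a: spice jar, four alike: square white porcelain body 58 x 58 mm, 78 mm tall, square wooden stopper 44 x 44 x 22 mm on top (100 mm tall in all, 0.15 to 0.3 kg). Origin: centre of its underside; z axis from underside to stopper, x and y square to its sides. Thin porcelain: a grip of 20 to 40 N is plenty, 60 N breaks it. If present it starts lying on one side.
- jar_b: spice jar, four alike: square white porcelain body 58 x 58 mm, 78 mm tall, square wooden stopper 44 x 44 x 22 mm on top (100 mm tall in all, 0.15 to 0.3 kg). Origin: centre of its underside; z axis from underside to stopper, x and y square to its sides. Thin porcelain: a grip of 20 to 40 N is plenty, 60 N breaks it. If present it starts lying on one side.
- jar_c: spice jar, four alike: square white porcelain body 58 x 58 mm, 78 mm tall, square wooden stopper 44 x 44 x 22 mm on top (100 mm tall in all, 0.15 to 0.3 kg). Origin: centre of its underside; z axis from underside to stopper, x and y square to its sides. Thin porcelain: a grip of 20 to 40 N is plenty, 60 N breaks it. If present it starts standing.
- jar_d: spice jar, four alike: square white porcelain body 58 x 58 mm, 78 mm tall, square wooden stopper 44 x 44 x 22 mm on top (100 mm tall in all, 0.15 to 0.3 kg). Origin: centre of its underside; z axis from underside to stopper, x and y square to its sides. Thin porcelain: a grip of 20 to 40 N is plenty, 60 N breaks it. If present it starts standing.
- plate: bystander: stainless steel plate 200 mm across, 18 mm high, lying on the worktop; origin under its centre
- mug: bystander: red plastic mug 80 mm across, 90 mm tall, origin under its centre
- bowl: bystander: glass bowl 120 mm across, 50 mm tall, origin under its centre
- whisk: bystander: steel whisk 270 mm long, lying; origin under its middle
Mind the look-alikes: they are no part of the job. Leave any green, purple or yellow look-alike of the jar_b alone.

How it is judged (in metres and radians):
On the way, in this order (a step that is already met when the one before it is completed fails the run):
1. the pedal is pressed down to its stop (value of joint pedal above 0.395 rad), for 0.2 s.
2. the pedal is let up and the lid stays open (value of joint pedal below 0.08 rad and value of joint lid above 1.6 rad), for 0.2 s.
3. every jar present stands upright on the keeper's floor while the lid is open (value of joint lid above 1 rad and x of jar_a in the frame of keeper between -0.15 and 0.15 m and y of jar_a in the frame of keeper between -0.075 and 0.075 m and z of each of jar_a, jar_b, jar_c, jar_d in the frame of keeper below 0.015 m and angle between each of jar_a, jar_b, jar_c, jar_d's own z axis and vertical below 0.12 rad and x of jar_b in the frame of keeper between -0.15 and 0.15 m and y of jar_b in the frame of keeper between -0.075 and 0.075 m and x of jar_c in the frame of keeper between -0.15 and 0.15 m and y of jar_c in the frame of keeper between -0.075 and 0.075 m and x of jar_d in the frame of keeper between -0.15 and 0.15 m and y of jar_d in the frame of keeper between -0.075 and 0.075 m), for 0.2 s.
At the end, for the whole second after the job is handed in: every jar present stands upright (within 7 degrees) on the keeper's floor (within 10 mm), at rest, the lid is shut (within 0.06 rad) and the pedal is up (x of jar_a in the frame of keeper between -0.15 and 0.15 m and y of jar_a in the frame of keeper between -0.075 and 0.075 m and z of each of jar_a, jar_b, jar_c, jar_d in the frame of keeper below 0.015 m and angle between each of jar_a, jar_b, jar_c, jar_d's own z axis and vertical below 0.12 rad and x of jar_b in the frame of keeper between -0.15 and 0.15 m and y of jar_b in the frame of keeper between -0.075 and 0.075 m and x of jar_c in the frame of keeper between -0.15 and 0.15 m and y of jar_c in the frame of keeper between -0.075 and 0.075 m and x of jar_d in the frame of keeper between -0.15 and 0.15 m and y of jar_d in the frame of keeper between -0.075 and 0.075 m and linear speed of each of jar_a, jar_b, jar_c, jar_d below 0.02 m/s and value of joint lid below 0.06 rad and value of joint pedal below 0.08 rad); the robot touches nothing.
It fails at once if a jar is squeezed or knocked by the fingers with more than 120 N in all (60 N a finger) (contact force between the fingers and jar_a above 120 N or contact force between the fingers and jar_b above 120 N or contact force between the fingers and jar_c above 120 N or contact force between the fingers and jar_d above 120 N).
It fails at once if the plate, mug, bowl or whisk is moved by more than 40 mm (distance of any of plate, mug, bowl, whisk from where it was at the start of the episode above 0.04 m).
Of jar_a, jar_b, jar_c, jar_d only 3 to 4 are there at a start; the rules pass over those that are not, and their reading is None.
At some moment in a run one of jar_a, jar_b, jar_c, jar_d may be knocked a few centimetres aside while the robot is not near it.
It also fails if it takes over 210 s, if anything falls off the work surface, if the arm or the gripper's body presses on something with over 40 N, if the wrist force passes 120 N, or if a joint passes its speed limit or range.

## Working session

There is one attempt and no reset: what is moved stays moved. The work goes in short steps, Python scripts to look and compute and a tool call to move; the robot and the scene stay as the last step left them, time stands still between calls to the robot, and variables do not carry over. Pictures are saved under pics/ and viewed, at most 14 in all, crops included, and the job is handed in when it is done.

Besides the shell and the picture viewer there is one more tool, called as name(argument=value, ...) on one line, values as JSON. move_arm: Moves the arm, as the interface text tells. Its arguments: {"type":"object","properties":{"motion":{"type":"array","items":{"type":"object","properties":{"slide":{"type":"array","items":{"type":"number"}},"twist":{"type":"array","items":{"type":"number"}},"hand":{"type":"number"}}}},"grip_force":{"type":"number"}},"required":["motion"]}

```bash
mkdir -p pics; ls
cat > h.py <<'E'
import numpy as np, cv2
from cell import *
def pts(c):
    d=c['depth'];K=c['K'];v,u=np.indices(d.shape)
    P=np.stack([(u-K[0,2])/K[0,0]*d,-(v-K[1,2])/K[1,1]*d,-d,np.ones_like(d)],-1)
    W=P@np.array(c['world_from_camera']).T
    W=W[...,:3]; W[d==0]=np.nan; return W
def save(c,n): cv2.imwrite('pics/'+n,c['img'][:,:,::-1])
E
python3 - <<'E'
from h import *
for n in ['top','side']:
    c=camera(n); save(c,n+'1.png'); W=pts(c); np.save(n+'.npy',W)
    print(n,np.array(c['K']).round(1).tolist(),np.array(c['world_from_camera']).round(3).tolist())
    for q in ['keeper','lid','pedal','jar_a','plate','mug','bowl','whisk']:
        for m in masks_of(q,c)[:6]:
            p=W[m['region']]; print(q,round(m['score'],2),m['bbox'],np.nanmedian(p,0).round(),np.nanpercentile(p,3,axis=0).round(),np.nanpercentile(p,97,axis=0).round())
print(get_obs())
E
```

```text
pics
top [[457.9, 0.0, 272.7], [0.0, 457.9, 208.2], [0.0, 0.0, 1.0]] [[0.024, 0.994, -0.104, 384.781], [-1.0, 0.024, -0.009, -8.946], [-0.006, 0.105, 0.995, 1645.334], [0.0, 0.0, 0.0, 1.0]]
lid 0.97 [171.1, 164.4, 64.8, 98.8] [524. 239. 128.] [374. 154. 121.] [679. 326. 134.]
pedal 0.71 [227.0, 206.3, 39.0, 33.2] [502.  97.  50.] [459.  41.   1.] [548. 155.  76.]
jar_a 0.88 [339.2, 231.5, 29.6, 23.3] [ 448. -276.   55.] [ 417. -321.   20.] [ 479. -232.   64.]
jar_a 0.88 [307.1, 198.6, 29.0, 25.2] [ 551. -167.   55.] [ 519. -214.   12.] [ 588. -122.   64.]
jar_a 0.74 [288.7, 244.2, 21.2, 30.9] [381. -98.  57.] [ 340. -131.   47.] [419. -62.  64.]
jar_a 0.66 [340.0, 275.1, 22.6, 32.7] [ 281. -262.   56.] [ 234. -294.    6.] [ 325. -236.   63.]
jar_a 0.6 [352.0, 193.0, 20.1, 17.0] [ 576. -300.   82.] [ 552. -331.   10.] [ 609. -277.  104.]
jar_a 0.57 [394.8, 192.6, 24.1, 33.1] [ 560. -472.   55.] [ 515. -507.   -0.] [ 606. -436.   63.]
plate 0.84 [316.9, 130.9, 56.5, 52.5] [ 753. -257.   10.] [ 667. -341.   -1.] [ 837. -169.   21.]
mug 0.98 [279.0, 134.4, 24.9, 27.1] [776. -52.  25.] [7
[... 1995 characters left out ...]
242,  0.59928806, -0.00249194,  1.5994471 ,  0.0018153 ,
        0.94289538, -0.07982676]), 'qd': array([-1.29246679e-04, -1.63137762e-03, -1.72714933e-05,  7.60373015e-04,
        2.51710208e-03, -2.02302568e-03, -6.33415392e-05]), 'tau': array([-4.89992908e-04, -7.76211333e+01,  1.56335671e+00, -2.58388746e+01,
        1.24058157e-02,  1.87931393e-03,  1.53816808e-05]), 'tool_pos': array([ 264.71608558, -674.9182083 ,  256.26662384]), 'eef_rot': array([-8.87592058e-06,  9.82584858e-01,  1.85814410e-01, -3.53029664e-05]), 'wrist_force': array([0.08611798, 1.39173942, 0.52292989]), 'moment': array([-0.00920187,  0.01162657,  0.01565472]), 'grasp_force': 0.0, 'finger_gap': 1.0036128533813353}
```

Run:
```python
import cv2
a=cv2.imread('pics/top1.png')[110:320,150:430]; cv2.imwrite('pics/c1.png',cv2.resize(a,(800,600),interpolation=cv2.INTER_CUBIC))
```

```text
(no output)
```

View pics/c1.png

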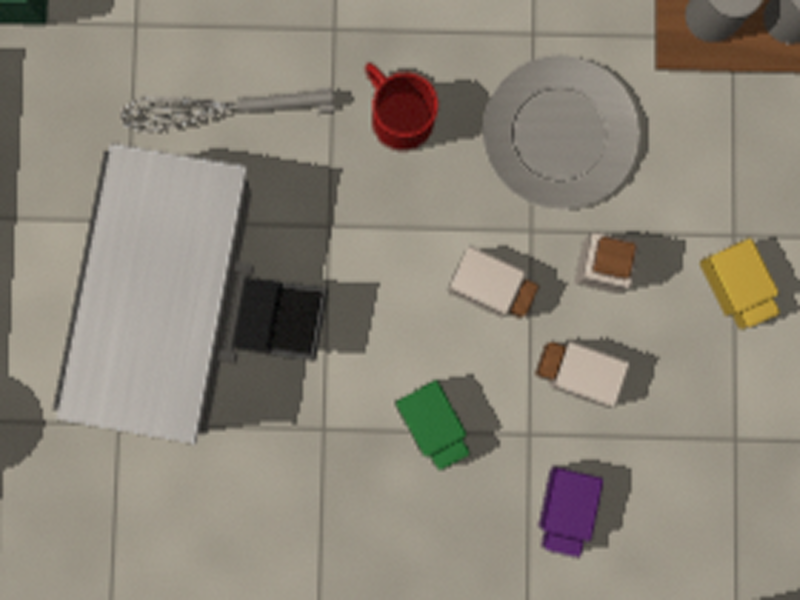

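View pics/side1.png

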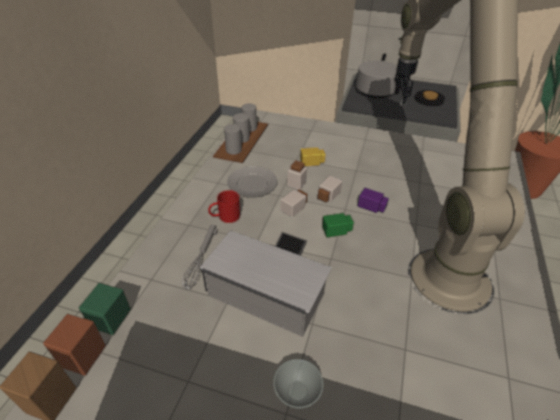

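Top crop: white jars lie at crop (488,280) and (585,372) and one stands at (610,258). Look-alikes to leave are yellow (740,283), green (433,423) and purple (572,508). The keeper is at (150,290) with its pedal at (280,315). So there are three real jars: two lying, one standing.

```bash
cat >> h.py <<'E'
def rect(p): 
    (c,s,a)=cv2.minAreaRect(p[:,:2].astype(np.float32)); return np.round(c,1),np.round(s,1),round(a,1)
E
python3 - <<'E'
from h import *
cs=[camera('top'),camera('side')]; cs=[(c,pts(c)) for c in cs]
for c,W in cs:
    hsv=cv2.cvtColor(c['img'],cv2.COLOR_RGB2HSV)
    m=max(masks_of('lid',c),key=lambda m:m['score'])['region']; p=W[m]; p=p[(p[:,2]>121)&(p[:,2]<138)]
    print('lid',rect(p), p.mean(0))
    for m in tip_of('pedal_toe',c)[:2]+tip_of('lid_edge',c)[:2]+tip_of('keeper',c)[:2]:
        u,v=map(int,np.round(m['at'])); print(m['score'],m['at'],W[v,u].round(1))
    for x0,y0 in [(551,-167),(448,-276),(577,-300)]:
        near=(abs(W[...,0]-x0)<75)&(abs(W[...,1]-y0)<75)&(W[...,2]>15)
        br=near&(hsv[...,1]>110); wh=near&(hsv[...,1]<=110)&(W[...,2]>25)
        zt=np.nanpercentile(W[wh][:,2],90); t=W[wh&(W[...,2]>zt-12)]
        print((x0,y0),'white top',rect(t),'z',zt.round(1),'stopper',np.nanmedian(W[br],0).round(1),br.sum(), rect(W[br]))
E
```

```text
lid (array([527. , 239.6]), array([171.6, 330.4]), 81.2) [524.49059394 239.42907684 127.97999454]
0.76 [253.7, 219.1] [511.9  68.8  58.4]
0.96 [228.0, 216.4] [518.5 157.5  78.5]
0.92 [208.4, 214.6] [515.7 218.4 131.7]
(551, -167) white top (array([ 552.3, -170.6]), array([99.2, 57.6]), 67.0) z 61.6 stopper [ 533.6 -207.1   50.1] 70 (array([ 514.6, -213.5]), array([85.4, 36.8]), 15.5)
(448, -276) white top (array([ 445.1, -288.8]), array([79.7, 58.5]), 71.6) z 61.9 stopper [ 464.  -238.6   50.2] 82 (array([ 485.8, -233.1]), array([88.4, 38.3]), 18.4)
(577, -300) white top (array([ 582.9, -307. ]), array([55.5, 57.1]), 78.7) z 89.6 stopper [ 582.7 -307.9   99.2] 154 (array([ 583.6, -308. ]), array([43.5, 42.9]), 75.8)
lid (array([527.2, 237.8]), array([175.7, 331.6]), 81.2) [519.21208676 246.57754382 129.31965586]
0.69 [286.6, 243.6] [510.6  72.3  62.4]
0.33 [232.1, 212.6] [741.8 -29.7  43.2]
0.94 [282.3, 246.6] [524.   82.5  54.5]
0.84 [266.7, 293.0] [494.5 318.2 127.5]
(551, -167) white top (array([ 541.1, -190.6]), array([149.2,  63.7]), 61.8) z 61.2 stopper [ 478.8 -238.6   41.3] 10 (array([ 505.7, -219.9]), array([68.9, 15.8]), 26.0)
(448, -276) white top (array([ 459.6, -258.8]), array([152.5,  67.6]), 62.4) z 61.6 stopper [ 460.9 -234.5   37.5] 91 (array([ 460.5, -236.2]), array([11.6, 40. ]), 72.4)
(577, -300) white top (array([ 582.8, -306.2]), array([62.3, 59.4]), 81.4) z 85.2 stopper [ 578.3 -300.   100.1] 86 (array([ 578.9, -305.8]), array([44.8, 39.9]), 86.9)
```

move_arm(motion=[{"slide": [0.6, 1, 0.4], "twist": [0, 0, 0], "hand": -1}, {"slide": [0.6, 1, 0.4], "twist": [0, 0, 0], "hand": -1}, {"slide": [0.6, 1, 0.4], "twist": [0, 0, 0], "hand": -1}, {"slide": [0.6, 1, 0.4], "twist": [0, 0, 0], "hand": -1}, {"slide": [0.6, 1, 0.4], "twist": [0, 0, 0], "hand": -1}, {"slide": [0.6, 1, 0.4], "twist": [0, 0, 0], "hand": -1}, {"slide": [0.6, 1, 0.4], "twist": [0, 0, 0], "hand": -1}, {"slide": [0.6, 1, 0.4], "twist": [0, 0, 0], "hand": -1}], grip_force=30)

```text
time: 2.2
tool_pos: [416.1, -423.5, 357.2]
eef_rot: [0.001, 0.982, 0.188, 0.001]
wrist_force: [-0.6, -0.7, -0.2]
finger_gap: 0.998
grasp_force: 0.0
```

move_arm(motion=[{"slide": [0.3, 0.8, 0], "twist": [0, 0, 0], "hand": -1}, {"slide": [0.3, 0.8, 0], "twist": [0, 0, 0], "hand": -1}, {"slide": [0.3, 0.8, 0], "twist": [0, 0, 0], "hand": -1}, {"slide": [0.3, 0.8, 0], "twist": [0, 0, 0], "hand": -1}, {"slide": [0.3, 0.8, 0], "twist": [0, 0, 0], "hand": -1}, {"slide": [0.3, 0.8, 0], "twist": [0, 0, 0], "hand": -1}, {"slide": [0.3, 0.8, 0], "twist": [0, 0, 0], "hand": -1}, {"slide": [0.3, 0.8, 0], "twist": [0, 0, 0], "hand": -1}])

```text
time: 3.0
tool_pos: [488.8, -227.5, 355.9]
eef_rot: [0.0, 0.983, 0.184, -0.0]
wrist_force: [0.6, -0.4, -0.0]
finger_gap: 0.999
grasp_force: 0.0
```

```bash
cat >> h.py <<'E'
def jars(c,W,cands,zt=(50,72)):
    hsv=cv2.cvtColor(c['img'],cv2.COLOR_RGB2HSV)
    for x0,y0 in cands:
        near=(abs(W[...,0]-x0)<75)&(abs(W[...,1]-y0)<75)
        wh=near&(hsv[...,1]<90)&(W[...,2]>zt[0])&(W[...,2]<zt[1])
        br=near&(hsv[...,1]>=90)&(W[...,2]>20)
        n,l,st,_=cv2.connectedComponentsWithStats(wh.astype(np.uint8)); k=1+np.argmax(st[1:,4]) if n>1 else 0
        t=W[l==k]; print((x0,y0),'white',rect(t),'z',np.nanmedian(t[:,2]).round(1),len(t),'brown',rect(W[br]),np.nanmedian(W[br],0).round(1),br.sum())
E
python3 - <<'E'
from h import *
o=get_obs();print(o['time'],o['tool_pos'],o['eef_rot'],o['q'],o['wrist_force'])
c=camera('wrist');save(c,'w1.png');W=pts(c)
print(np.array(c['world_from_camera']).round(2).tolist())
jars(c,W,[(551,-167),(445,-278)]);jars(c,W,[(582,-307)],(70,90))
E
```

```text
3.0 [ 488.81412989 -227.45894725  355.93654188] [ 2.45581038e-04  9.82918139e-01  1.84042487e-01 -4.85042105e-04] [ 0.41662654  0.27141325 -0.11145365  1.89782461  0.03711419  0.97489928
 -0.91223579] [ 0.60611409 -0.43543886 -0.0346065 ]
[[0.36, 0.88, 0.3, 566.54], [-0.93, 0.34, 0.12, -197.34], [0.0, -0.32, 0.95, 472.82], [0.0, 0.0, 0.0, 1.0]]
(551, -167) white (array([ 558.3, -163.9]), array([78.1, 58.1]), 66.3) z 57.1 3452 brown (array([ 518.5, -199.8]), array([84.4, 85.1]), 90.0) [ 497.3 -205.4  381.4] 1770
(445, -278) white (array([ 446.5, -291.6]), array([77.5, 58.3]), 71.5) z 57.4 2470 brown (array([ 480.3, -248.2]), array([79.3, 90.2]), 0.0) [ 503.1 -250.5  376.6] 2205
(582, -307) white (array([ 584.2, -311.2]), array([58.2, 58.1]), 78.7) z 76.9 897 brown (array([ 552.5, -292.2]), array([ 52.1, 124.9]), 60.0) [ 569.4 -293.3  100.1] 3014
```

View pics/w1.png

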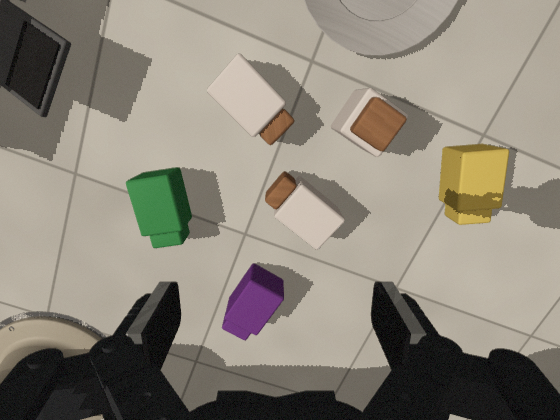

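Wrist view: jar 1 lies at (248,95), jar 2 lies at (308,213) and the standing jar is at (370,123). Green, purple and yellow are clearly the look-alikes. Next is the pedal at (30,60).

move_arm(motion=[{"slide": [0.044, 1, -0.3], "twist": [0, 0, 0], "hand": 1}, {"slide": [0.044, 1, -0.3], "twist": [0, 0, 0], "hand": 1}, {"slide": [0.044, 1, -0.3], "twist": [0, 0, 0], "hand": 1}, {"slide": [0.044, 1, -0.3], "twist": [0, 0, 0], "hand": 1}, {"slide": [0.044, 1, -0.3], "twist": [0, 0, 0], "hand": 1}, {"slide": [0.044, 1, -0.3], "twist": [0, 0, 0], "hand": 1}, {"slide": [0.044, 1, -0.3], "twist": [0, 0, 0], "hand": 1}])

```text
time: 3.75
tool_pos: [500.8, 25.9, 280.7]
eef_rot: [-0.0, 0.982, 0.187, -0.001]
wrist_force: [0.2, -1.0, -0.7]
finger_gap: -0.004
grasp_force: 0.0
```

move_arm(motion=[{"slide": [0, 0.166, -0.5], "twist": [0, 0, 0], "hand": 1}, {"slide": [0, 0.166, -0.5], "twist": [0, 0, 0], "hand": 1}, {"slide": [0, 0.166, -0.5], "twist": [0, 0, 0], "hand": 1}, {"slide": [0, 0.166, -0.6], "twist": [0, 0, 0], "hand": 1}, {"slide": [0, 0.166, -0.65], "twist": [0, 0, 0], "hand": 1}, {"slide": [0, 0.166, -0.7], "twist": [0, 0, 0], "hand": 1}, {"slide": [0, 0.166, -0.72], "twist": [0, 0, 0], "hand": 1}])

```text
time: 4.45
tool_pos: [501.1, 63.8, 100.5]
eef_rot: [0.001, 0.983, 0.184, -0.001]
wrist_force: [0.1, -0.7, 0.5]
finger_gap: -0.001
grasp_force: 0.0
```

move_arm(motion=[{"slide": [0, 0, -0.02], "twist": [0, 0, 0], "hand": 1}, {"slide": [0, 0, -0.04], "twist": [0, 0, 0], "hand": 1}, {"slide": [0, 0, -0.06], "twist": [0, 0, 0], "hand": 1}, {"slide": [0, 0, -0.08], "twist": [0, 0, 0], "hand": 1}, {"slide": [0, 0, -0.1], "twist": [0, 0, 0], "hand": 1}, {"slide": [0, 0, -0.12], "twist": [0, 0, 0], "hand": 1}, {"slide": [0, 0, -0.14], "twist": [0, 0, 0], "hand": 1}, {"slide": [0, 0, -0.155], "twist": [0, 0, 0], "hand": 1}, {"slide": [0, 0, -0.17], "twist": [0, 0, 0], "hand": 1}, {"slide": [0, 0, -0.17], "twist": [0, 0, 0], "hand": 1}])

```text
time: 5.45
tool_pos: [501.3, 65.6, 59.2]
eef_rot: [0.0, 0.983, 0.185, 0.001]
wrist_force: [-0.1, -2.0, 2.5]
finger_gap: 0.001
grasp_force: 1.9
```

move_arm(motion=[{"slide": [0, 0, -0.008], "twist": [0, 0, 0], "hand": 1}, {"slide": [0, 0, -0.016], "twist": [0, 0, 0], "hand": 1}, {"slide": [0, 0, -0.024], "twist": [0, 0, 0], "hand": 1}, {"slide": [0, 0, -0.032], "twist": [0, 0, 0], "hand": 1}, {"slide": [0, 0, -0.036], "twist": [0, 0, 0], "hand": 1}])

```text
time: 5.95
tool_pos: [501.2, 65.4, 50.8]
eef_rot: [0.001, 0.983, 0.185, 0.001]
wrist_force: [-3.1, -4.8, 29.8]
finger_gap: -0.0
grasp_force: 15.0
```

Run:
```python
from h import *
o=get_obs();print(o['wrist_force'],o['tool_pos'])
c=camera('side');save(c,'s2.png');W=pts(c)
for q in('lid','pedal'):
  for m in masks_of(q,c)[:2]:
    p=W[m['region']]; print(q,m['score'],np.nanmedian(p,0).round(),np.nanpercentile(p,3,axis=0).round(),np.nanpercentile(p,97,axis=0).round())
cv2.imwrite('pics/s2c.png',cv2.resize(c['img'][170:370,170:370,::-1],(600,600)))
```

```text
[-3.07319543 -4.80562215 29.76078534] [501.24027967  65.42480552  50.81790781]
lid 0.96 [524. 340. 218.] [385. 308. 131.] [689. 367. 286.]
pedal 0.73 [ 754. -265.   12.] [ 667. -345.    4.] [ 838. -177.   21.]
pedal 0.45 [514. 318. 108.] [374.  76.   5.] [689. 363. 284.]
```

View pics/s2c.png

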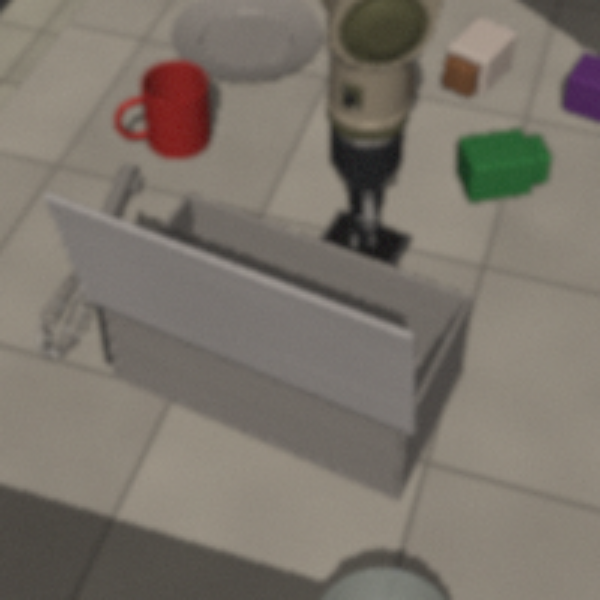

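The lid is open and leaning outward, with its free edge from crop (50,200) to (410,330); the fingers are on the pedal at (365,235). I'll hold briefly, then let up.

move_arm(motion=[{"slide": [0, 0, -0.008], "twist": [0, 0, 0], "hand": 1}, {"slide": [0, 0, -0.008], "twist": [0, 0, 0], "hand": 1}, {"slide": [0, 0, -0.008], "twist": [0, 0, 0], "hand": 1}, {"slide": [0, 0, -0.008], "twist": [0, 0, 0], "hand": 1}, {"slide": [0, 0, 0.06], "twist": [0, 0, 0], "hand": 1}, {"slide": [0, -0.02, 0.14], "twist": [0, 0, 0], "hand": 1}, {"slide": [0, -0.1, 0.3], "twist": [0, 0, 0], "hand": 1}, {"slide": [0, -0.2, 0.5], "twist": [0, 0, 0], "hand": 1}, {"slide": [0, -0.2, 0.7], "twist": [0, 0, 0], "hand": 1}, {"slide": [0, -0.2, 0.8], "twist": [0, 0, 0], "hand": -1}])

```text
time: 7.1
tool_pos: [501.3, 15.5, 253.5]
eef_rot: [0.0, 0.983, 0.185, 0.002]
wrist_force: [0.6, -0.4, -0.4]
finger_gap: 0.159
grasp_force: 0.0
```

```bash
cat >> h.py <<'E'
from scipy.spatial.transform import Rotation as R
def plan(p,d,yax):
    """slide(1=250mm)/twist(1=pi) from the present pose to TCP p, approach d, closing axis yax (sign chosen nearest)"""
    o=get_obs();w=o['eef_rot'];R0=R.from_quat([w[1],w[2],w[3],w[0]])
    d=np.array(d,float);d/=np.linalg.norm(d);out=[]
    for s in(1,-1):
        y=s*np.array(yax,float);y-=d*(y@d);y/=np.linalg.norm(y)
        M=np.stack([np.cross(y,d),y,d],1);rv=(R.from_matrix(M)*R0.inv()).as_rotvec()
        out.append((np.linalg.norm(rv),s,rv))
    for n,s,rv in sorted(out,key=lambda t:t[0]): print('ang',np.degrees(n).round(),s,'slide',((np.array(p)-o['tool_pos'])/250).round(3),'twist',(rv/np.pi).round(4))
E
python3 - <<'E'
from h import *
cs=camera('side');W=pts(cs)
m=masks_of('lid',cs)[0];p=W[m['region']];print('lid',np.nanpercentile(p,97,axis=0).round())
c=camera('top');W=pts(c);jars(c,W,[(551,-167),(445,-278)]);jars(c,W,[(582,-307)],(70,90))
o=get_obs();print(o['time'],o['tool_pos'],o['q'])
for nm,ctr,a in [('j1',(558.3,-163.9),(-.402,-.916)),('j2',(446.5,-291.6),(.317,.948))]:
  a=np.array([*a,0]); C=np.array([*ctr,29])+a*10
  for th in(20,35):
    t=np.radians(th); d=-np.sin(t)*a-np.cos(t)*np.array([0,0,1]); y=np.cross([0,0,1],a)
    for back in(100,): print(nm,th);plan(C-d*(back+6),d,y)
E
```

```text
lid [696. 399. 277.]
(551, -167) white (array([ 556.6, -161.1]), array([77.9, 58.3]), 66.0) z 57.7 361 brown (array([ 514.8, -213.2]), array([85.5, 36.6]), 14.7) [ 536.3 -206.7   50.4] 77
(445, -278) white (array([ 445.1, -289.1]), array([79.2, 57.8]), 71.3) z 57.3 373 brown (array([ 483.4, -234.3]), array([87.7, 39.3]), 18.2) [ 461.1 -239.    50. ] 88
(582, -307) white (array([ 582.9, -307.8]), array([58.8, 57.9]), 80.8) z 77.3 96 brown (array([ 583.8, -307.4]), array([43.8, 41.9]), 81.0) [ 582.7 -307.9   99.4] 155
7.25 [501.64855312  16.31833085 252.00445299] [ 0.04529771  0.34831125 -0.25047617  2.0988738   0.13224314  0.70377174
 -1.48905591]
j1 20
ang 49.0 1 slide [ 0.152 -0.89  -0.494] twist [ 0.0783 -0.0808  0.2472]
ang 136.0 -1 slide [ 0.152 -0.89  -0.494] twist [ 0.1039  0.0988 -0.7408]
j1 35
ang 56.0 1 slide [ 0.113 -0.98  -0.545] twist [ 0.1374 -0.1424  0.2419]
ang 137.0 -1 slide [ 0.113 -0.98  -0.545] twist [ 0.1795  0.1715 -0.7214]
j2 20
ang 54.0 -1 slide [-0.162 -1.056 -0.494] twist [-0.0839  0.0805  0.2754]
ang 131.0 1 slide [-0.162 -1.056 -0.494] twist [-0.0938 -0.0996 -0.7128]
j2 35
ang 61.0 -1 slide [-0.131 -0.963 -0.545] twist [-0.1461  0.1396  0.2693]
ang 132.0 1 slide [-0.131 -0.963 -0.545] twist [-0.1647 -0.1742 -0.6946]
```

```bash
cat > fk.py <<'E'
import numpy as np
from scipy.optimize import least_squares
from scipy.spatial.transform import Rotation as R
D=[([1.12029242,.59928806,-.00249194,1.5994471,.0018153,.94289538,-.07982676],[264.716,-674.918,256.267],[0,.982585,.185814,0]),
([.41662654,.27141325,-.11145365,1.89782461,.03711419,.97489928,-.91223579],[488.814,-227.459,355.937],[.000246,.982918,.184042,-.000485]),
([.04529771,.34831125,-.25047617,2.0988738,.13224314,.70377174,-1.48905591],[501.6486,16.3183,252.0045],None)]
def fk(q,P):
    H,L1,L2,L3,s1,s3,s5,s7,b,y0,a1,a2=P
    Rz=lambda t:R.from_euler('z',t);Ry=lambda t:R.from_euler('y',t)
    r=Rz(s1*q[0]+b);p=np.array([0,0,H]);r=r*Ry(q[1])*Rz(s3*q[2]);p=p+r.apply([a1,0,L1])
    r=r*Ry(q[3])*Rz(s5*q[4]);p=p+r.apply([a2,0,L2]);r=r*Ry(q[5])*Rz(s7*q[6]+y0);p=p+r.apply([0,0,L3]);return p,r
E
python3 - <<'E'
from fk import *; import itertools
best=[]
for s3,s5,s7 in itertools.product([1,-1],repeat=3):
  for y0 in(0,np.pi/2,np.pi,-np.pi/2):
    def f(x):
        P=[x[0],x[1],x[2],x[3],-1,s3,s5,s7,x[4],x[5],x[6],x[7]];e=[]
        for q,p,w in D:
            pp,r=fk(q,P);e+=list((pp-p)/10)
            if w is None: w=[.001,.983,.185,.001]
            e+=list((r*R.from_quat([w[1],w[2],w[3],w[0]]).inv()).as_rotvec()*20)
        return np.r_[e,x[6]/300,x[7]/300,(x[3]-300)/300]
    r=least_squares(f,[330,600,450,300,0,y0,0,0]);best.append((r.cost,s3,s5,s7,r.x.round(3).tolist()))
best.sort(key=lambda t:t[0])
for b in best[:4]:print(b)
E
```

```text
(np.float64(1.1075872369723865), -1, -1, -1, [284.848, 665.589, 446.663, 312.271, -0.092, 1.479, -4.462, 9.925])
(np.float64(1.1075872369736277), -1, -1, -1, [284.848, 665.589, 446.663, 312.271, -0.092, -4.804, -4.462, 9.925])
(np.float64(1.1075872369750228), -1, -1, -1, [284.848, 665.589, 446.663, 312.271, -0.092, 1.479, -4.462, 9.925])
(np.float64(1.1075872369790014), -1, -1, -1, [284.848, 665.589, 446.663, 312.271, -0.092, 1.479, -4.462, 9.925])
```

```bash
cat >> fk.py <<'E'
P=[284.848,665.589,446.663,312.271,-1,-1,-1,-1,-.092,1.479,-4.462,9.925]
LO=np.array([-2.57,-.35,-1.29,.11,-1.05,.11,-2.63]);HI=np.array([2.57,1.97,1.29,2.56,4.19,1.86,2.63])
def mat(d,y):
    d=np.array(d,float);d/=np.linalg.norm(d);y=np.array(y,float);y-=d*(y@d);y/=np.linalg.norm(y);return R.from_matrix(np.stack([np.cross(y,d),y,d],1))
def ik(p,Rt,q0):
    f=lambda q:(lambda a:np.r_[(a[0]-p)/100,(a[1]*Rt.inv()).as_rotvec()*3,.02*(q-q0)])(fk(q,P))
    r=least_squares(f,np.clip(q0,LO+.05,HI-.05),bounds=(LO+.04,HI-.04));a=fk(r.x,P);return r.x,np.linalg.norm(a[0]-p),np.degrees(np.linalg.norm((a[1]*Rt.inv()).as_rotvec()))
A1=np.array([-.402,-.916,0]);A2=np.array([.317,.948,0]);C1=np.array([557.5,-162.5,29]);C2=np.array([445.8,-290.4,29])
KX=np.array([.988,-.153,0]);KY=np.array([.153,.988,0]);KC=np.array([527,239,0]);Z=np.array([0,0,1.])
E
python3 - <<'E'
from fk import *
q0=np.array(D[2][0])
for nm,C,a,kx in(('j1',C1,A1,-100),('j2',C2,A2,0)):
  for s in(1,-1):
    for th in(30,40,50):
      t=np.radians(th);y=s*np.cross(Z,a);q=q0.copy();out=[];bad=0
      # hover vertical, lean, lift, then rotate to final
      d0=-Z;G=C+17*a
      path=[(u*t,120-0*u,G) for u in np.linspace(0,1,8)]
      for tt,h,g in path:
        d=-np.sin(tt)*a-np.cos(tt)*Z;q,e,r=ik(g+Z*h-6*d,mat(d,y),q)
      d=-np.sin(t)*a-np.cos(t)*Z;q,e,r=ik(G-6*d,mat(d,y),q);print(nm,s,th,'grasp',q.round(2),round(e,1),round(r,1))
      M0=mat(d,y);qq=q
      F=KC+kx*KX+Z*61
      ax=np.cross(a,Z);tot=None
      ang=np.arctan2(-KX[1],-KX[0])-np.arctan2(a[1],a[0]);ang=(ang+np.pi)%(2*np.pi)-np.pi
      for u in np.linspace(0,1,25):
        Rt=R.from_rotvec(Z*ang*u)*R.from_rotvec(ax*np.pi/2*u)*M0;dd=Rt.apply(Z)
        g=G+(F+Z*150-G)*u;g[2]=29+ (182)*min(1,3*u)
        qq,e,r=ik(g-6*dd,Rt,qq);bad=max(bad,e/10,r)
      qe,e,r=ik(F-6*dd,Rt,qq);print('   hover',qq.round(2),'bad',round(bad,1),'place',qe.round(2),round(e,1),round(r,1),'d',dd.round(2))
E
```

```text
j1 1 30 grasp [ 0.96  0.97 -0.77  2.07  0.28  0.34 -0.24] 0.0 0.0
   hover [-0.3   0.83 -0.13  1.71 -0.34  1.58 -1.99] bad 0.0 place [-0.31  1.03 -0.12  1.72 -0.32  1.38 -1.92] 0.0 0.0 d [-0.86  0.13 -0.5 ]
j1 1 40 grasp [ 1.1   1.1  -0.9   2.05  0.24  0.38 -0.13] 0.0 0.0
   hover [-0.31  0.74 -0.14  1.76 -0.3   1.43 -2.02] bad 0.0 place [-0.32  0.95 -0.13  1.79 -0.29  1.21 -1.95] 0.0 0.0 d [-0.76  0.12 -0.64]
j1 1 50 grasp [ 1.21  1.24 -1.    2.02  0.21  0.45 -0.04] 0.0 0.0
   hover [-0.16  0.69 -0.43  1.83 -0.13  1.25 -2.22] bad 0.1 place [-0.19  0.9  -0.38  1.88 -0.08  1.   -2.19] 0.0 0.0 d [-0.64  0.1  -0.77]
j1 -1 30 grasp [ 0.53  0.82 -0.03  2.08 -1.01  0.59 -2.1 ] 0.0 0.0
   hover [-0.6   1.42  1.25  2.5  -0.83  1.82 -2.59] bad 59.4 place [-0.66  1.56  1.25  2.48 -1.01  1.82 -2.59] 232.6 53.0 d [-0.86  0.13 -0.5 ]
j1 -1 40 grasp [ 0.68  0.89 -0.15  2.06 -1.01  0.67 -2.03] 0.0 0.0
   hover [-0.58  1.35  1.25  2.52 -0.97  1.82 -2.59] bad 58.5 place [-0.61  1.52  1.25  2.52 -1.01  1.82 -2.59] 222.2 50.6 d [-0.76  0.12 -0.64]
j1 -1 50 grasp [ 0.79  0.97 -0.22  2.03 -1.01  0.78 -1.
[... 701 characters left out ...]
ce [-0.6   0.96  0.42  1.66 -0.54  1.34 -1.62] 0.0 0.0 d [-0.63  0.1  -0.77]
j2 -1 30 grasp [ 0.12  0.8   0.02  2.24  1.31  0.53 -1.47] 0.0 0.0
   hover [ 0.18  1.21 -1.18  1.47  0.2   1.7   0.38] bad 0.0 place [ 0.16  1.37 -1.1   1.48  0.33  1.59  0.44] 0.0 0.0 d [-0.86  0.13 -0.5 ]
j2 -1 40 grasp [ 0.03  0.87  0.03  2.23  1.32  0.69 -1.59] 0.0 0.0
   hover [ 0.18  1.1  -1.12  1.53  0.25  1.58  0.43] bad 0.0 place [ 0.15  1.26 -1.03  1.56  0.37  1.44  0.46] 0.0 0.0 d [-0.76  0.12 -0.64]
j2 -1 50 grasp [-0.06  0.94  0.05  2.21  1.3   0.83 -1.66] 0.0 0.0
   hover [ 0.16  0.99 -1.07  1.61  0.29  1.45  0.45] bad 0.0 place [ 0.13  1.16 -0.98  1.66  0.42  1.28  0.46] 0.0 0.0 d [-0.63  0.1  -0.77]
```

```bash
cat >> h.py <<'E'
import fk
def jarplan(C,a,s,h,th=40,off=17):
    t=np.radians(th);d=-np.sin(t)*a-np.cos(t)*fk.Z;plan(C+off*a+fk.Z*h-6*d,d,np.cross(fk.Z,a))
E
python3 -c "
from h import *
jarplan(fk.C1,fk.A1,1,100);jarplan(fk.C1,fk.A1,1,0)"
```

```text
ang 59.0 1 slide [ 0.19  -0.792 -0.474] twist [ 0.1571 -0.1629  0.2395]
ang 138.0 -1 slide [ 0.19  -0.792 -0.474] twist [ 0.2044  0.1954 -0.7125]
ang 59.0 1 slide [ 0.19  -0.792 -0.874] twist [ 0.1571 -0.1629  0.2395]
ang 138.0 -1 slide [ 0.19  -0.792 -0.874] twist [ 0.2044  0.1954 -0.7125]
```

move_arm(motion=[{"slide": [0.19, -0.792, -0.3], "twist": [0.1571, -0.1629, 0.2395], "hand": -1}, {"slide": [0.19, -0.792, -0.3], "twist": [0.1571, -0.1629, 0.2395], "hand": -1}, {"slide": [0.19, -0.792, -0.4], "twist": [0.1571, -0.1629, 0.2395], "hand": -1}, {"slide": [0.19, -0.792, -0.474], "twist": [0.1571, -0.1629, 0.2395], "hand": -1}, {"slide": [0.19, -0.792, -0.474], "twist": [0.1571, -0.1629, 0.2395], "hand": -1}, {"slide": [0.19, -0.792, -0.474], "twist": [0.1571, -0.1629, 0.2395], "hand": -1}, {"slide": [0.19, -0.792, -0.474], "twist": [0.1571, -0.1629, 0.2395], "hand": -1}, {"slide": [0.19, -0.792, -0.474], "twist": [0.1571, -0.1629, 0.2395], "hand": -1}, {"slide": [0.19, -0.792, -0.474], "twist": [0.1571, -0.1629, 0.2395], "hand": -1}])

```text
time: 8.15
tool_pos: [546.4, -184.2, 127.0]
eef_rot: [-0.189, 0.788, 0.511, 0.286]
wrist_force: [-1.2, 0.0, -0.6]
finger_gap: 0.997
grasp_force: 0.0
```

Run:
```python
from h import *
c=camera('wrist');save(c,'w2.png');W=pts(c);jars(c,W,[(557,-163)])
print(get_obs()['q'].round(2));jarplan(fk.C1,fk.A1,1,0)
```

```text
(557, -163) white (array([ 558.3, -164.1]), array([77.3, 58.2]), 66.4) z 57.2 11248 brown (array([ 544. , -197.9]), array([ 48.8, 131.6]), 64.3) [ 535.2 -207.9   50.3] 3434
[ 1.16  0.94 -0.98  2.    0.07  0.51 -0.05]
ang 0.0 1 slide [ 0.008  0.004 -0.379] twist [-0.0004 -0.002   0.0011]
ang 180.0 -1 slide [ 0.008  0.004 -0.379] twist [ 0.2564  0.5875 -0.7647]
```

View pics/w2.png

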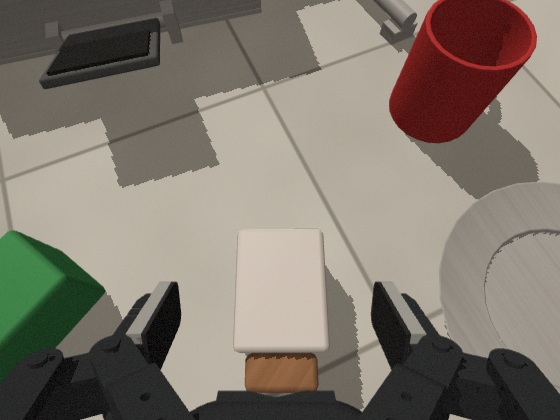

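The jar (280,290) is centred between the pads at x≈168 and 390, with its stopper below at (280,372). Now descend and grip.

move_arm(motion=[{"slide": [0.006, 0.002, -0.12], "twist": [0, 0, 0], "hand": -1}, {"slide": [0.006, 0.002, -0.24], "twist": [0, 0, 0], "hand": -1}, {"slide": [0.006, 0.002, -0.32], "twist": [0, 0, 0], "hand": -1}, {"slide": [0.006, 0.002, -0.36], "twist": [0, 0, 0], "hand": -1}, {"slide": [0.006, 0.002, -0.376], "twist": [0, 0, 0], "hand": -1}, {"slide": [0.006, 0.002, -0.376], "twist": [0, 0, 0], "hand": 0}, {"slide": [0.006, 0.002, -0.376], "twist": [0, 0, 0], "hand": 1}, {"slide": [0.006, 0.002, -0.376], "twist": [0, 0, 0], "hand": 1}, {"slide": [0.006, 0.002, -0.376], "twist": [0, 0, 0], "hand": 1}, {"slide": [0.006, 0.002, -0.376], "twist": [0, 0, 0], "hand": 1}], grip_force=30)

```text
time: 9.2
tool_pos: [550.2, -181.1, 38.4]
eef_rot: [-0.186, 0.787, 0.515, 0.285]
wrist_force: [-0.3, -1.3, 7.2]
finger_gap: 0.675
grasp_force: 32.9
```

move_arm(motion=[{"slide": [0, 0, 0.08], "twist": [0, 0, 0], "hand": 1}, {"slide": [0, 0, 0.2], "twist": [0, 0, 0], "hand": 1}, {"slide": [0, 0, 0.36], "twist": [0, 0, 0], "hand": 1}, {"slide": [0, 0, 0.5], "twist": [0, 0, 0], "hand": 1}, {"slide": [0, 0, 0.6], "twist": [0, 0, 0], "hand": 1}, {"slide": [0, 0, 0.7], "twist": [0, 0, 0], "hand": 1}, {"slide": [0, 0, 0.72], "twist": [0, 0, 0], "hand": 1}])

```text
time: 9.9
tool_pos: [550.3, -180.8, 220.9]
eef_rot: [-0.184, 0.787, 0.516, 0.285]
wrist_force: [0.8, 0.2, -1.8]
finger_gap: 0.672
grasp_force: 32.8
```

```bash
cat >> h.py <<'E'
def place(kx,h,ky=0,th=40,gz=61):
    t=np.radians(90-th);d=-np.sin(t)*fk.KX-np.cos(t)*fk.Z;p=fk.KC+kx*fk.KX+ky*fk.KY+fk.Z*(gz+h)-6*d
    print(p.round());plan(p,d,fk.KY)
E
python3 - <<'E'
from h import *
o=get_obs();print(o['finger_gap'],o['grasp_force'],o['q'].round(2));place(-100,150)
E
```

```text
0.6720206453273788 32.77989327907562 [ 1.21  0.82 -1.07  1.96  0.01  0.65 -0.08]
[433. 254. 215.]
ang 105.0 1 slide [-0.47   1.738 -0.024] twist [0.0575 0.033  0.5805]
ang 112.0 -1 slide [-0.47   1.738 -0.024] twist [-0.2539  0.4637 -0.3252]
```

```bash
cat >> h.py <<'E'
def sim(slide,twist,q=None,n=14):
    o=get_obs();q=np.array(o['q']) if q is None else q;p0,R0=fk.fk(q,fk.P);b=0
    for u in np.linspace(0,1,n+1)[1:]:
        q,e,r=fk.ik(p0+250*np.array(slide)*u,R.from_rotvec(np.pi*np.array(twist)*u)*R0,q);b=max(b,e,r)
        if u in(1,) or abs(u-.5)<.04: print(round(u,2),q.round(2),R.from_rotvec(np.pi*np.array(twist)*u).__mul__(R0).apply([0,0,1]).round(2))
    print('bad',b)
E
python3 -c "
from h import *
sim([-.47,1.738,.1],[-.2539,.4637,-.3252])"
```

```text
0.5 [ 0.32  0.48 -0.52  1.97  0.09  0.93 -1.26] [-0.18  0.14 -0.97]
1.0 [-0.17  0.73 -0.36  1.69 -0.16  1.54 -2.15] [-0.77  0.06 -0.64]
bad 0.0025504457180840004
```

move_arm(motion=[{"slide": [-0.01, 0.05, 0.08], "twist": [-0.013, 0.023, -0.016], "hand": 1}, {"slide": [-0.04, 0.15, 0.1], "twist": [-0.038, 0.07, -0.049], "hand": 1}, {"slide": [-0.08, 0.3, 0.1], "twist": [-0.064, 0.116, -0.082], "hand": 1}, {"slide": [-0.13, 0.46, 0.1], "twist": [-0.09, 0.163, -0.114], "hand": 1}, {"slide": [-0.17, 0.62, 0.1], "twist": [-0.114, 0.209, -0.146], "hand": 1}, {"slide": [-0.21, 0.77, 0.1], "twist": [-0.127, 0.232, -0.163], "hand": 1}, {"slide": [-0.235, 0.87, 0.1], "twist": [-0.127, 0.232, -0.163], "hand": 1}, {"slide": [-0.235, 0.87, 0.1], "twist": [-0.127, 0.232, -0.163], "hand": 1}])

```text
time: 10.7
tool_pos: [490.7, 43.5, 243.0]
eef_rot: [-0.124, 0.956, 0.254, -0.079]
wrist_force: [0.7, 0.3, -1.6]
finger_gap: 0.675
grasp_force: 33.0
```

```bash
python3 -c "
from h import *
print(get_obs()['q'].round(2));place(-100,150)"
```

```text
[ 0.32  0.48 -0.56  1.99  0.01  0.91 -1.26]
[433. 254. 215.]
ang 56.0 -1 slide [-0.232  0.84  -0.113] twist [-0.1283  0.231  -0.1632]
ang 140.0 1 slide [-0.232  0.84  -0.113] twist [ 0.3912 -0.0343  0.6684]
```

move_arm(motion=[{"slide": [-0.01, 0.05, 0], "twist": [-0.013, 0.023, -0.016], "hand": 1}, {"slide": [-0.04, 0.15, 0], "twist": [-0.038, 0.07, -0.049], "hand": 1}, {"slide": [-0.08, 0.3, 0], "twist": [-0.064, 0.116, -0.082], "hand": 1}, {"slide": [-0.13, 0.46, 0], "twist": [-0.09, 0.163, -0.114], "hand": 1}, {"slide": [-0.17, 0.62, 0], "twist": [-0.114, 0.209, -0.146], "hand": 1}, {"slide": [-0.21, 0.75, 0], "twist": [-0.128, 0.231, -0.163], "hand": 1}, {"slide": [-0.232, 0.84, -0.05], "twist": [-0.128, 0.231, -0.163], "hand": 1}, {"slide": [-0.232, 0.84, -0.1], "twist": [-0.128, 0.231, -0.163], "hand": 1}, {"slide": [-0.232, 0.84, -0.113], "twist": [-0.128, 0.231, -0.163], "hand": 1}])

```text
time: 11.6
tool_pos: [432.7, 245.5, 211.9]
eef_rot: [-0.031, 0.904, -0.072, -0.42]
wrist_force: [-0.3, -0.5, -1.0]
finger_gap: 0.678
grasp_force: 33.0
```

Run:
```python
from h import *
print(get_obs()['q'].round(2));place(-100,0)
c=camera('top');save(c,'t3.png');W=pts(c)
# keeper rim: points z 112..128 near keeper, keeper-frame extents
hsv=cv2.cvtColor(c['img'],cv2.COLOR_RGB2HSV)
for c in (c,camera('side')):
    W=pts(c);r=(W-fk.KC);X=r@fk.KX;Y=r@fk.KY
    rim=(W[...,2]>115)&(W[...,2]<128)&(abs(X)<170)&(abs(Y)<100)
    for lo,hi,n in((-170,-140,'-x'),(140,170,'+x')): 
        s=rim&(X>lo)&(X<hi)&(abs(Y)<60);print(n,np.percentile(X[s],[5,50,95]).round() if s.sum() else 0,s.sum())
    s=rim&(Y<-60)&(abs(X)<140);print('-y',np.percentile(Y[s],[5,50,95]).round() if s.sum() else 0, s.sum())
cv2.imwrite('pics/t3c.png',cv2.resize(camera('top')['img'][140:290,150:350,::-1],(800,600)))
```

```text
[-0.15  0.76 -0.39  1.77 -0.25  1.37 -2.12]
[433. 254.  65.]
ang 0.0 -1 slide [ 0.     0.032 -0.588] twist [0.0017 0.0004 0.0009]
ang 180.0 1 slide [ 0.     0.032 -0.588] twist [-0.755   0.1165 -0.6425]
-x [-155. -153. -151.] 50
+x 0 0
-y [-82. -80. -77.] 20
-x [-155. -153. -151.] 80
+x [149. 152. 163.] 84
-y [-83. -79. -76.] 105
```

View pics/t3c.png

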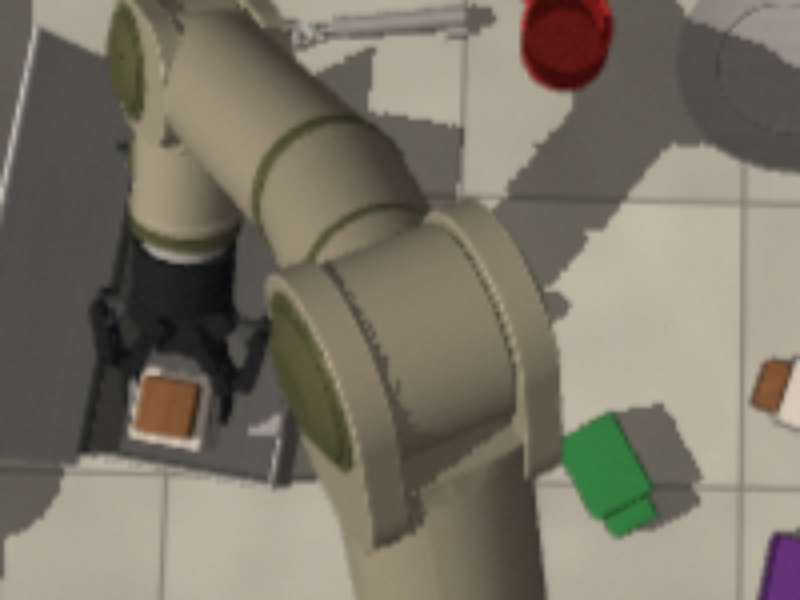

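move_arm(motion=[{"slide": [0, 0.02, -0.05], "twist": [0, 0, 0], "hand": 1}, {"slide": [0, 0.02, -0.15], "twist": [0, 0, 0], "hand": 1}, {"slide": [0, 0.02, -0.25], "twist": [0, 0, 0], "hand": 1}, {"slide": [0, 0.02, -0.35], "twist": [0, 0, 0], "hand": 1}, {"slide": [0, 0.02, -0.43], "twist": [0, 0, 0], "hand": 1}, {"slide": [0, 0.02, -0.5], "twist": [0, 0, 0], "hand": 1}, {"slide": [0, 0.02, -0.54], "twist": [0, 0, 0], "hand": 1}, {"slide": [0, 0.02, -0.56], "twist": [0, 0, 0], "hand": 1}, {"slide": [0, 0.02, -0.57], "twist": [0, 0, 0], "hand": 1}])

```text
time: 12.65
tool_pos: [433.1, 251.7, 71.4]
eef_rot: [-0.031, 0.904, -0.072, -0.42]
wrist_force: [0.2, 1.0, -1.5]
finger_gap: 0.679
grasp_force: 33.0
```

Run:
```python
from h import *
o=get_obs();print(o['tool_pos'],o['wrist_force'])
c=camera('top');W=pts(c);r=W-fk.KC;X=r@fk.KX;Y=r@fk.KY
hsv=cv2.cvtColor(c['img'],cv2.COLOR_RGB2HSV)
s=(abs(X+100)<60)&(abs(Y)<60)&(hsv[...,1]>110)&(W[...,2]<170)&(W[...,2]>80);print(s.sum(),np.percentile(W[s][:,2],[10,50,90]).round(1),X[s].mean(),Y[s].mean())
```

```text
[433.07465748 251.69331796  71.43418788] [ 0.1583846   0.97177567 -1.48364769]
157 [107.4 112.6 117.6] -104.15552977530912 -1.374793063098905
```

move_arm(motion=[{"slide": [0, 0, -0.008], "twist": [0, 0, 0], "hand": 1}, {"slide": [0, 0, -0.014], "twist": [0, 0, 0], "hand": 1}, {"slide": [0, 0, -0.02], "twist": [0, 0, 0], "hand": 1}, {"slide": [0, 0, -0.02], "twist": [0, 0, 0], "hand": 1}])

```text
time: 13.1
tool_pos: [433.0, 251.5, 66.6]
eef_rot: [-0.031, 0.904, -0.072, -0.42]
wrist_force: [0.5, 0.7, -0.9]
finger_gap: 0.673
grasp_force: 33.0
```

Run:
```python
from h import *
o=get_obs();print(o['tool_pos'],o['wrist_force'])
c=camera('top');W=pts(c);r=W-fk.KC;X=r@fk.KX;Y=r@fk.KY
hsv=cv2.cvtColor(c['img'],cv2.COLOR_RGB2HSV)
s=(abs(X+104)<20)&(abs(Y)<20)&(hsv[...,1]>110)&(W[...,2]<170)&(W[...,2]>80)
A=np.c_[X[s]+104,Y[s],np.ones(s.sum())];print(s.sum(),np.linalg.lstsq(A,W[s][:,2],rcond=None)[0])
```

```text
[432.99734859 251.54037934  66.58069951] [ 0.49603186  0.70617925 -0.87016494]
138 [ 1.78663617e-02 -1.05120673e-02  1.08357139e+02]
```

move_arm(motion=[{"slide": [0, 0, -0.006], "twist": [0, 0, 0], "hand": 1}, {"slide": [0, 0, -0.012], "twist": [0, 0, 0], "hand": 1}, {"slide": [0, 0, -0.014], "twist": [0, 0, 0], "hand": 1}, {"slide": [0, 0, -0.014], "twist": [0, 0, 0], "hand": 1}])

```text
time: 13.55
tool_pos: [433.1, 251.6, 63.8]
eef_rot: [-0.031, 0.904, -0.072, -0.42]
wrist_force: [1.7, -1.2, 6.0]
finger_gap: 0.679
grasp_force: 33.7
```

move_arm(motion=[{"slide": [0, 0, 0], "twist": [0, 0, 0], "hand": 0.1}, {"slide": [0, 0, 0], "twist": [0, 0, 0], "hand": -0.5}, {"slide": [0, 0, 0], "twist": [0, 0, 0], "hand": -0.8}, {"slide": [0, 0, 0], "twist": [0, 0, 0], "hand": -0.8}, {"slide": [0.06, -0.009, 0.051], "twist": [0, 0, 0], "hand": -0.8}, {"slide": [0.15, -0.023, 0.128], "twist": [0, 0, 0], "hand": -0.8}, {"slide": [0.26, -0.04, 0.225], "twist": [0, 0, 0], "hand": -0.8}, {"slide": [0.38, -0.06, 0.4], "twist": [0, 0, 0], "hand": -0.8}, {"slide": [0.38, -0.06, 0.6], "twist": [0, 0, 0], "hand": -1}, {"slide": [0.38, -0.06, 0.8], "twist": [0, 0, 0], "hand": -1}])

```text
time: 14.55
tool_pos: [528.5, 236.1, 261.4]
eef_rot: [-0.031, 0.904, -0.073, -0.42]
wrist_force: [0.1, 0.4, -0.3]
finger_gap: 0.996
grasp_force: 0.0
```

Run:
```python
from h import *
o=get_obs();print(o['tool_pos'],o['wrist_force'],o['q'].round(2))
c=camera('top');W=pts(c);r=W-fk.KC;X=r@fk.KX;Y=r@fk.KY
hsv=cv2.cvtColor(c['img'],cv2.COLOR_RGB2HSV)
s=(abs(X+104)<20)&(abs(Y)<20)&(hsv[...,1]>110)&(W[...,2]<170)&(W[...,2]>80)
A=np.c_[X[s]+104,Y[s],np.ones(s.sum())];print(s.sum(),np.linalg.lstsq(A,W[s][:,2],rcond=None)[0],X[s].mean(),Y[s].mean())
jars(c,W,[(445,-288)]);jars(c,W,[(582,-307)],(70,90))
jarplan(fk.C2,fk.A2,-1,100)
```

```text
[528.46294637 236.13603349 261.41064813] [ 0.09661239  0.41052493 -0.26630271] [-0.13  0.79 -0.35  1.51 -0.23  1.61 -2.14]
79 [-5.06789201e-02  7.89896063e-02  1.03857291e+02] -111.52335517240272 2.645652158656617
(445, -288) white (array([ 445.2, -289.2]), array([78.3, 58.1]), 71.5) z 57.4 362 brown (array([ 461.2, -241.5]), array([21.7, 42.4]), 69.8) [ 460.9 -241.3   49.9] 84
(582, -307) white (array([ 582.9, -307.4]), array([57.8, 57.9]), 79.8) z 77.2 89 brown (array([ 585.4, -308. ]), array([44.5, 46.3]), 80.7) [ 582.9 -308.2   98.8] 159
ang 81.0 -1 slide [-0.309 -2.034 -0.545] twist [ 0.0295 -0.0489  0.4465]
ang 125.0 1 slide [-0.309 -2.034 -0.545] twist [-0.4716 -0.2857 -0.4249]
```

```bash
python3 -c "
from h import *
sim([-.309,-2.034,-.545],[.0295,-.0489,.4465])"
```

```text
0.5 [ 0.03  0.76 -0.41  1.75  0.36  1.51 -1.58] [-0.65 -0.28 -0.71]
1.0 [ 0.29  0.71 -0.38  2.14  1.09  1.06 -1.28] [-0.27 -0.58 -0.77]
bad 0.0018338789130223584
```

move_arm(motion=[{"slide": [0, -0.1, 0.1], "twist": [0.002, -0.004, 0.04], "hand": -1}, {"slide": [0, -0.3, 0.1], "twist": [0.004, -0.008, 0.08], "hand": -1}, {"slide": [0, -0.5, 0.1], "twist": [0.008, -0.013, 0.12], "hand": -1}, {"slide": [0, -0.7, 0.1], "twist": [0.01, -0.017, 0.16], "hand": -1}, {"slide": [-0.1, -0.9, 0], "twist": [0.013, -0.022, 0.2], "hand": -1}, {"slide": [-0.1, -1, 0], "twist": [0.015, -0.025, 0.225], "hand": -1}, {"slide": [-0.1, -1, 0], "twist": [0.015, -0.025, 0.225], "hand": -1}, {"slide": [-0.1, -1, 0], "twist": [0.015, -0.025, 0.225], "hand": -1}])

```text
time: 15.4
tool_pos: [502.8, -13.4, 260.4]
eef_rot: [0.092, 0.888, 0.255, -0.371]
wrist_force: [0.5, -0.2, 1.0]
finger_gap: 1.006
grasp_force: 0.0
```

```bash
python3 -c "
from h import *
print(get_obs()['q'].round(2));jarplan(fk.C2,fk.A2,-1,100)"
```

```text
[ 0.05  0.68 -0.43  1.73  0.35  1.6  -1.56]
ang 40.0 -1 slide [-0.202 -1.029 -0.507] twist [ 0.0168 -0.0241  0.2221]
ang 152.0 1 slide [-0.202 -1.029 -0.507] twist [-0.372  -0.4539 -0.6048]
```

move_arm(motion=[{"slide": [-0.04, -0.2, 0], "twist": [0.004, -0.005, 0.045], "hand": -1}, {"slide": [-0.08, -0.4, 0], "twist": [0.007, -0.01, 0.09], "hand": -1}, {"slide": [-0.12, -0.6, -0.1], "twist": [0.01, -0.014, 0.135], "hand": -1}, {"slide": [-0.16, -0.8, -0.2], "twist": [0.013, -0.019, 0.18], "hand": -1}, {"slide": [-0.202, -1, -0.3], "twist": [0.017, -0.024, 0.222], "hand": -1}, {"slide": [-0.202, -1, -0.4], "twist": [0.017, -0.024, 0.222], "hand": -1}, {"slide": [-0.202, -1, -0.507], "twist": [0.017, -0.024, 0.222], "hand": -1}, {"slide": [-0.202, -1, -0.507], "twist": [0.017, -0.024, 0.222], "hand": -1}])

```text
time: 16.2
tool_pos: [452.3, -262.7, 131.0]
eef_rot: [0.198, 0.762, 0.55, -0.278]
wrist_force: [0.3, 0.8, -0.3]
finger_gap: 1.005
grasp_force: 0.0
```

Run:
```python
from h import *
c=camera('wrist');save(c,'w4.png');W=pts(c);jars(c,W,[(446,-291)])
print(get_obs()['q'].round(2));jarplan(np.array([446.3,-291,29]),fk.A2,-1,0)
```

```text
(446, -291) white (array([ 446.6, -291.3]), array([79.9, 58.1]), 71.6) z 57.4 8049 brown (array([ 458.8, -249.5]), array([ 62.2, 102.9]), 83.3) [ 464.4 -237.1   46.6] 6531
[ 0.33  0.7  -0.41  2.19  1.14  1.05 -1.33]
ang 0.0 -1 slide [-0.    -0.035 -0.396] twist [-0.0004 -0.0006 -0.0005]
ang 180.0 1 slide [-0.    -0.035 -0.396] twist [0.2039 0.6086 0.7657]
```

View pics/w4.png

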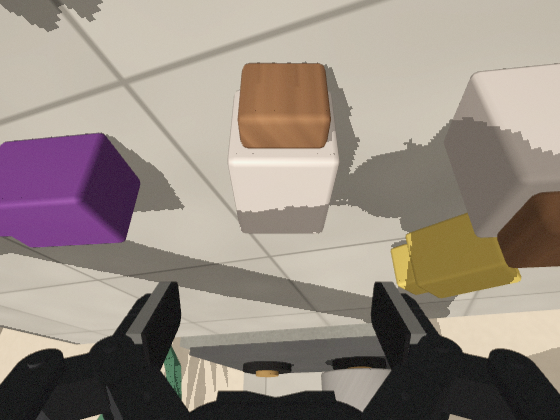

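Jar 2 is at (283,150), seen from its stopper end and centred between the pads (168, 390); purple at (65,190), yellow (455,255) and the standing jar (510,150) are clear. Descend and grip.

move_arm(motion=[{"slide": [0, -0.033, -0.12], "twist": [0, 0, 0], "hand": -1}, {"slide": [0, -0.033, -0.24], "twist": [0, 0, 0], "hand": -1}, {"slide": [0, -0.033, -0.32], "twist": [0, 0, 0], "hand": -1}, {"slide": [0, -0.033, -0.37], "twist": [0, 0, 0], "hand": -1}, {"slide": [0, -0.033, -0.39], "twist": [0, 0, 0], "hand": -1}, {"slide": [0, -0.033, -0.39], "twist": [0, 0, 0], "hand": 0}, {"slide": [0, -0.033, -0.39], "twist": [0, 0, 0], "hand": 1}, {"slide": [0, -0.033, -0.39], "twist": [0, 0, 0], "hand": 1}, {"slide": [0, -0.033, -0.39], "twist": [0, 0, 0], "hand": 1}, {"slide": [0, -0.033, -0.39], "twist": [0, 0, 0], "hand": 1}], grip_force=30)

```text
time: 17.25
tool_pos: [453.1, -271.6, 37.1]
eef_rot: [0.201, 0.762, 0.55, -0.277]
wrist_force: [0.9, 2.8, 6.8]
finger_gap: 0.674
grasp_force: 33.0
```

move_arm(motion=[{"slide": [0, 0, 0.08], "twist": [0, 0, 0], "hand": 1}, {"slide": [0, 0, 0.2], "twist": [0, 0, 0], "hand": 1}, {"slide": [0, 0, 0.36], "twist": [0, 0, 0], "hand": 1}, {"slide": [0, 0, 0.5], "twist": [0, 0, 0], "hand": 1}, {"slide": [0, 0, 0.6], "twist": [0, 0, 0], "hand": 1}, {"slide": [0, 0, 0.7], "twist": [0, 0, 0], "hand": 1}, {"slide": [0, 0, 0.76], "twist": [0, 0, 0], "hand": 1}, {"slide": [0, 0, 0.8], "twist": [0, 0, 0], "hand": 1}])

```text
time: 18.05
tool_pos: [452.4, -271.7, 237.6]
eef_rot: [0.2, 0.763, 0.549, -0.277]
wrist_force: [0.2, -0.5, -1.8]
finger_gap: 0.68
grasp_force: 32.9
```

Run:
```python
from h import *
o=get_obs();print(o['finger_gap'],o['grasp_force'],o['q'].round(2));place(-5,150)
```

```text
0.6799959765286765 32.85934388637543 [ 0.38  0.52 -0.44  2.13  0.99  1.13 -1.09]
[527. 239. 215.]
ang 81.0 -1 slide [ 0.297  2.043 -0.091] twist [-0.0311  0.052  -0.4453]
ang 126.0 1 slide [ 0.297  2.043 -0.091] twist [0.4734 0.2893 0.4244]
```

```bash
python3 -c "
from h import *
sim([.297,2.043,.1],[.4734,.2893,.4244],n=16)"
```

```text
0.5 [ 0.43  0.64 -0.91  1.91  0.48  1.34 -0.17] [-0.41 -0.14 -0.9 ]
1.0 [ 0.19  1.07 -1.22  1.53  0.24  1.68  0.37] [-0.77  0.06 -0.64]
bad 0.0020416936611086386
```

move_arm(motion=[{"slide": [0.01, 0.05, 0.06], "twist": [0.02, 0.012, 0.018], "hand": 1}, {"slide": [0.03, 0.15, 0.1], "twist": [0.05, 0.031, 0.045], "hand": 1}, {"slide": [0.05, 0.3, 0.1], "twist": [0.082, 0.05, 0.073], "hand": 1}, {"slide": [0.07, 0.46, 0.1], "twist": [0.114, 0.07, 0.102], "hand": 1}, {"slide": [0.09, 0.62, 0.1], "twist": [0.146, 0.089, 0.131], "hand": 1}, {"slide": [0.11, 0.78, 0.1], "twist": [0.178, 0.109, 0.16], "hand": 1}, {"slide": [0.13, 0.92, 0.1], "twist": [0.21, 0.128, 0.188], "hand": 1}, {"slide": [0.15, 1, 0.1], "twist": [0.237, 0.145, 0.212], "hand": 1}, {"slide": [0.15, 1, 0.1], "twist": [0.237, 0.145, 0.212], "hand": 1}])

```text
time: 18.95
tool_pos: [490.8, -20.5, 260.2]
eef_rot: [-0.132, 0.486, 0.852, -0.143]
wrist_force: [-0.5, 0.1, -2.5]
finger_gap: 0.675
grasp_force: 33.1
```

```bash
python3 -c "
from h import *
print(get_obs()['q'].round(2));place(-5,150)"
```

```text
[ 0.45  0.6  -0.86  1.88  0.42  1.3  -0.08]
[527. 239. 215.]
ang 62.0 1 slide [ 0.143  1.038 -0.182] twist [0.2356 0.1434 0.2109]
ang 127.0 -1 slide [ 0.143  1.038 -0.182] twist [-0.3729  0.0887 -0.5943]
```

move_arm(motion=[{"slide": [0.01, 0.05, 0.02], "twist": [0.02, 0.012, 0.018], "hand": 1}, {"slide": [0.03, 0.15, 0.04], "twist": [0.05, 0.031, 0.045], "hand": 1}, {"slide": [0.05, 0.3, 0.04], "twist": [0.082, 0.05, 0.073], "hand": 1}, {"slide": [0.07, 0.46, 0.04], "twist": [0.114, 0.07, 0.102], "hand": 1}, {"slide": [0.09, 0.62, 0.04], "twist": [0.146, 0.089, 0.131], "hand": 1}, {"slide": [0.11, 0.78, 0.02], "twist": [0.178, 0.109, 0.16], "hand": 1}, {"slide": [0.13, 0.92, 0], "twist": [0.21, 0.128, 0.188], "hand": 1}, {"slide": [0.143, 1, -0.05], "twist": [0.236, 0.143, 0.211], "hand": 1}, {"slide": [0.143, 1, -0.08], "twist": [0.236, 0.143, 0.211], "hand": 1}, {"slide": [0.143, 1, -0.08], "twist": [0.236, 0.143, 0.211], "hand": 1}])

```text
time: 19.95
tool_pos: [525.3, 227.3, 238.6]
eef_rot: [-0.42, 0.072, 0.904, 0.03]
wrist_force: [0.0, -0.5, -2.4]
finger_gap: 0.676
grasp_force: 33.1
```

```bash
cat >> h.py <<'E'
def stop_tops():
    c=camera('top');W=pts(c);r=W-fk.KC;X=r@fk.KX;Y=r@fk.KY
    hsv=cv2.cvtColor(c['img'],cv2.COLOR_RGB2HSV)
    s=(abs(X)<150)&(abs(Y)<75)&(hsv[...,1]>110)&(hsv[...,0]<25)&(W[...,2]<270)&(W[...,2]>80)
    n,l,st,_=cv2.connectedComponentsWithStats(s.astype(np.uint8))
    for k in range(1,n):
        if st[k,4]<25: continue
        m=l==k;A=np.c_[X[m]-X[m].mean(),Y[m]-Y[m].mean(),np.ones(m.sum())];print('stopper n',m.sum(),'X',X[m].mean().round(1),'Y',Y[m].mean().round(1),'slope/z',np.linalg.lstsq(A,W[m][:,2],rcond=None)[0].round(3))
    return c
E
python3 - <<'E'
from h import *
print(get_obs()['q'].round(2));place(-5,0,-2);c=stop_tops();cv2.imwrite('pics/t5.png',cv2.resize(c['img'][140:290,150:350,::-1],(800,600)))
E
```

```text
[ 0.23  1.06 -1.15  1.51  0.2   1.61  0.47]
[526. 237.  65.]
ang 0.0 1 slide [ 0.004  0.039 -0.695] twist [0.0022 0.0005 0.0011]
ang 180.0 -1 slide [ 0.004  0.039 -0.695] twist [-0.7545  0.116  -0.6424]
stopper n 154 X -120.1 Y 6.0 slope/z [-2.40000e-02  1.90000e-02  1.05052e+02]
```

View pics/t5.png

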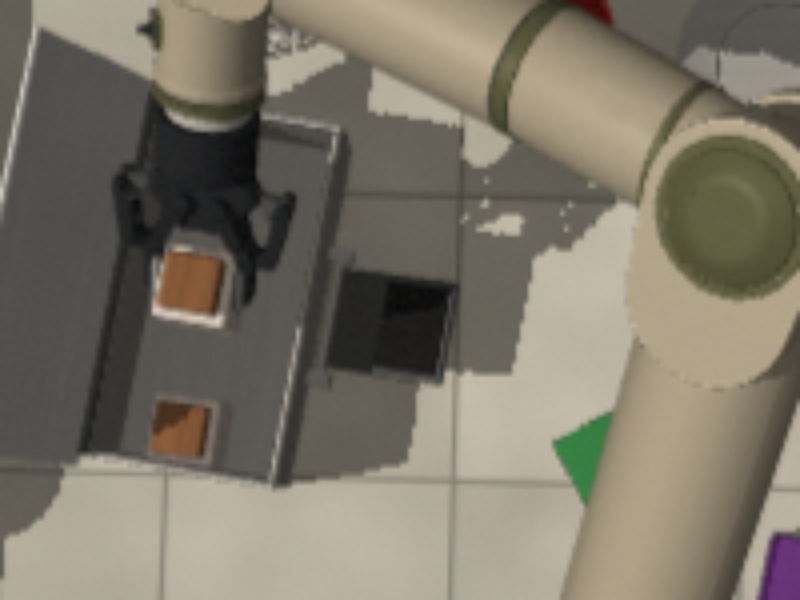

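Jar 2 is held upright at (190,283) above the box floor, and jar 1 stands at (180,430). Lower it.

move_arm(motion=[{"slide": [0.004, 0.036, -0.06], "twist": [0, 0, 0], "hand": 1}, {"slide": [0.004, 0.036, -0.18], "twist": [0, 0, 0], "hand": 1}, {"slide": [0.004, 0.036, -0.3], "twist": [0, 0, 0], "hand": 1}, {"slide": [0.004, 0.036, -0.42], "twist": [0, 0, 0], "hand": 1}, {"slide": [0.004, 0.036, -0.52], "twist": [0, 0, 0], "hand": 1}, {"slide": [0.004, 0.036, -0.6], "twist": [0, 0, 0], "hand": 1}, {"slide": [0.004, 0.036, -0.65], "twist": [0, 0, 0], "hand": 1}, {"slide": [0.004, 0.036, -0.67], "twist": [0, 0, 0], "hand": 1}, {"slide": [0.004, 0.036, -0.68], "twist": [0, 0, 0], "hand": 1}, {"slide": [0.004, 0.036, -0.68], "twist": [0, 0, 0], "hand": 1}])

```text
time: 21.0
tool_pos: [526.9, 237.6, 71.7]
eef_rot: [-0.419, 0.071, 0.904, 0.032]
wrist_force: [-0.2, -0.1, -1.1]
finger_gap: 0.677
grasp_force: 33.2
```

move_arm(motion=[{"slide": [0, 0, -0.006], "twist": [0, 0, 0], "hand": 1}, {"slide": [0, 0, -0.012], "twist": [0, 0, 0], "hand": 1}, {"slide": [0, 0, -0.018], "twist": [0, 0, 0], "hand": 1}, {"slide": [0, 0, -0.018], "twist": [0, 0, 0], "hand": 1}])

```text
time: 21.4
tool_pos: [526.7, 237.2, 66.5]
eef_rot: [-0.42, 0.071, 0.904, 0.032]
wrist_force: [0.5, 0.0, -2.5]
finger_gap: 0.675
grasp_force: 33.2
```

```bash
python3 -c "
from h import *
stop_tops()"
```

```text
stopper n 153 X -8.5 Y -1.8 slope/z [1.50000e-02 2.70000e-02 1.05196e+02]
stopper n 156 X -119.9 Y 6.2 slope/z [-1.30000e-02  4.00000e-03  1.04705e+02]
```

move_arm(motion=[{"slide": [0, 0, -0.005], "twist": [0, 0, 0], "hand": 1}, {"slide": [0, 0, -0.008], "twist": [0, 0, 0], "hand": 1}, {"slide": [0, 0, -0.008], "twist": [0, 0, 0], "hand": 1}])

```text
time: 21.75
tool_pos: [526.9, 237.3, 65.7]
eef_rot: [-0.42, 0.071, 0.904, 0.032]
wrist_force: [1.5, -2.7, 5.4]
finger_gap: 0.676
grasp_force: 33.8
```

move_arm(motion=[{"slide": [0, 0, 0], "twist": [0, 0, 0], "hand": 0.1}, {"slide": [0, 0, 0], "twist": [0, 0, 0], "hand": -0.5}, {"slide": [0, 0, 0], "twist": [0, 0, 0], "hand": -0.8}, {"slide": [0, 0, 0], "twist": [0, 0, 0], "hand": -0.8}, {"slide": [0.06, -0.009, 0.051], "twist": [0, 0, 0], "hand": -0.8}, {"slide": [0.15, -0.023, 0.128], "twist": [0, 0, 0], "hand": -0.8}, {"slide": [0.26, -0.04, 0.225], "twist": [0, 0, 0], "hand": -0.8}, {"slide": [0.3, -0.06, 0.4], "twist": [0, 0, 0], "hand": -0.8}, {"slide": [0.3, -0.2, 0.6], "twist": [0, 0, 0], "hand": -1}, {"slide": [0.3, -0.3, 0.8], "twist": [0, 0, 0], "hand": -1}])

```text
time: 22.75
tool_pos: [601.6, 169.6, 250.5]
eef_rot: [-0.42, 0.071, 0.904, 0.032]
wrist_force: [1.5, -1.3, -0.8]
finger_gap: 1.0
grasp_force: 0.0
```

Run:
```python
from h import *
o=get_obs();print(o['tool_pos'],o['wrist_force'],o['q'].round(2))
c=stop_tops();W=pts(c);jars(c,W,[(582,-307)],(70,90))
yj=np.array([np.cos(np.radians(79)),np.sin(np.radians(79)),0])
for y in (yj,np.cross(fk.Z,yj)): plan([584,-310,200],[0,0,-1],y)
```

```text
[601.59483167 169.62658887 250.54948208] [ 1.53747058 -1.264408   -0.84725854] [ 0.26  1.09 -1.11  1.33  0.24  1.78  0.57]
stopper n 151 X -8.5 Y -2.0 slope/z [-9.00000e-03  1.30000e-02  1.04533e+02]
stopper n 155 X -120.0 Y 5.9 slope/z [-3.10000e-02 -1.00000e-03  1.04511e+02]
(582, -307) white (array([nan, nan]), array([nan,  0.]), nan) z -0.9 235200 brown (array([0., 0.]), array([0., 0.]), 0.0) [nan nan nan] 0
ang 50.0 1 slide [-0.078 -1.908 -0.234] twist [-0.0484 -0.2707 -0.0098]
ang 178.0 -1 slide [-0.078 -1.908 -0.234] twist [ 0.4083 -0.0731  0.8994]
ang 99.0 1 slide [-0.078 -1.908 -0.234] twist [ 0.1728 -0.2482  0.4562]
ang 102.0 -1 slide [-0.078 -1.908 -0.234] twist [-0.2503 -0.1743 -0.4755]
  return np.nanmean(a, axis, out=out, keepdims=keepdims)
```

move_arm(motion=[{"slide": [0, -0.15, 0.1], "twist": [-0.007, -0.039, -0.001], "hand": -1}, {"slide": [0, -0.3, 0.15], "twist": [-0.014, -0.078, -0.003], "hand": -1}, {"slide": [0, -0.5, 0.15], "twist": [-0.021, -0.117, -0.004], "hand": -1}, {"slide": [0, -0.7, 0.1], "twist": [-0.028, -0.156, -0.006], "hand": -1}, {"slide": [-0.04, -0.9, 0.1], "twist": [-0.035, -0.195, -0.007], "hand": -1}, {"slide": [-0.04, -1, 0.1], "twist": [-0.042, -0.234, -0.008], "hand": -1}, {"slide": [-0.04, -1, 0.1], "twist": [-0.048, -0.271, -0.01], "hand": -1}, {"slide": [-0.04, -1, 0.1], "twist": [-0.048, -0.271, -0.01], "hand": -1}])

```text
time: 23.6
tool_pos: [589.5, -80.5, 275.4]
eef_rot: [-0.001, 0.096, 0.995, -0.002]
wrist_force: [-0.2, 0.5, 0.9]
finger_gap: 0.998
grasp_force: 0.0
```

move_arm(motion=[{"slide": [-0.01, -0.2, 0], "twist": [0, 0, 0], "hand": -1}, {"slide": [-0.02, -0.4, 0], "twist": [0, 0, 0], "hand": -1}, {"slide": [-0.04, -0.6, 0], "twist": [0, 0, 0], "hand": -1}, {"slide": [-0.06, -0.75, 0], "twist": [0, 0, 0], "hand": -1}, {"slide": [-0.06, -0.75, 0], "twist": [0, 0, 0], "hand": -1}])

```text
time: 24.1
tool_pos: [575.9, -273.6, 272.9]
eef_rot: [-0.005, 0.1, 0.995, -0.001]
wrist_force: [0.7, 0.5, -0.4]
finger_gap: 1.0
grasp_force: 0.0
```

Run:
```python
from h import *
o=get_obs();print(o['tool_pos'],o['eef_rot'].round(3),o['q'].round(2))
c=camera('wrist');save(c,'w6.png');W=pts(c);jars(c,W,[(583,-309)],(70,90))
c=camera('side');W=pts(c);jars(c,W,[(583,-309)],(70,90))
```

```text
[ 575.90888022 -273.56160304  272.86412329] [-0.005  0.1    0.995 -0.001] [ 1.05  0.75 -1.19  1.74  0.75  1.2   1.01]
(583, -309) white (array([ 583. , -311.2]), array([57.9, 56.6]), 78.3) z 76.7 1149 brown (array([ 581.4, -292.4]), array([109.9,  54.1]), 79.7) [ 568.7 -309.1  100.1] 4112
(583, -309) white (array([ 583.1, -305.5]), array([55.5, 58.3]), 82.5) z 78.3 89 brown (array([ 581.3, -307. ]), array([51.4, 42.9]), 84.3) [ 580.3 -299.6   99.7] 105
```

View pics/w6.png

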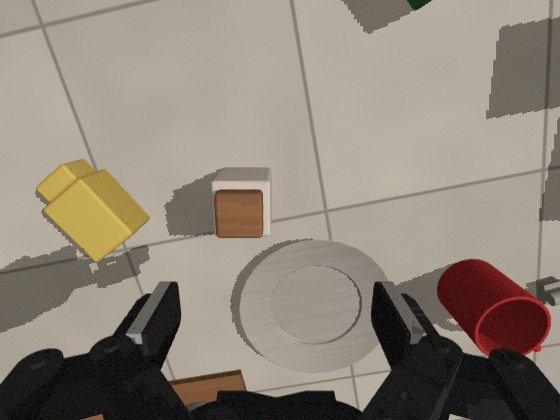

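Standing jar at (243,205), clear of the yellow one (95,210) and the plate (318,303); its sides line up with the pads.

```bash
python3 -c "
from h import *
plan([583.3,-309.5,65],[0,0,-1],[np.cos(np.radians(78.7)),np.sin(np.radians(78.7)),0])"
```

```text
ang 0.0 1 slide [ 0.025 -0.168 -0.836] twist [-0.0002 -0.0021 -0.0014]
ang 180.0 -1 slide [ 0.025 -0.168 -0.836] twist [ 3.400e-03 -3.000e-04  9.986e-01]
```

move_arm(motion=[{"slide": [0.025, -0.16, -0.1], "twist": [0, 0, 0], "hand": -1}, {"slide": [0.025, -0.168, -0.25], "twist": [0, 0, 0], "hand": -1}, {"slide": [0.025, -0.168, -0.4], "twist": [0, 0, 0], "hand": -1}, {"slide": [0.025, -0.168, -0.4], "twist": [0, 0, 0], "hand": -1}, {"slide": [0.025, -0.168, -0.4], "twist": [0, 0, 0], "hand": -1}])

```text
time: 24.7
tool_pos: [584.0, -307.0, 175.4]
eef_rot: [-0.003, 0.094, 0.996, -0.0]
wrist_force: [0.9, -0.4, 0.1]
finger_gap: 1.005
grasp_force: 0.0
```

move_arm(motion=[{"slide": [-0.003, -0.008, -0.12], "twist": [0, 0, 0], "hand": -1}, {"slide": [-0.003, -0.008, -0.24], "twist": [0, 0, 0], "hand": -1}, {"slide": [-0.003, -0.008, -0.34], "twist": [0, 0, 0], "hand": -1}, {"slide": [-0.003, -0.008, -0.41], "twist": [0, 0, 0], "hand": -1}, {"slide": [-0.003, -0.008, -0.44], "twist": [0, 0, 0], "hand": -1}, {"slide": [-0.003, -0.008, -0.44], "twist": [0, 0, 0], "hand": 0}, {"slide": [-0.003, -0.008, -0.44], "twist": [0, 0, 0], "hand": 1}, {"slide": [-0.003, -0.008, -0.44], "twist": [0, 0, 0], "hand": 1}, {"slide": [-0.003, -0.008, -0.44], "twist": [0, 0, 0], "hand": 1}, {"slide": [-0.003, -0.008, -0.44], "twist": [0, 0, 0], "hand": 1}], grip_force=30)

```text
time: 25.7
tool_pos: [583.2, -311.3, 66.3]
eef_rot: [-0.001, 0.096, 0.995, -0.001]
wrist_force: [-0.4, 1.1, 7.1]
finger_gap: 0.675
grasp_force: 33.5
```

move_arm(motion=[{"slide": [0, 0, 0.08], "twist": [0, 0, 0], "hand": 1}, {"slide": [0, 0, 0.2], "twist": [0, 0, 0], "hand": 1}, {"slide": [0, 0, 0.36], "twist": [0, 0, 0], "hand": 1}, {"slide": [0, 0, 0.5], "twist": [0, 0, 0], "hand": 1}, {"slide": [0, 0.1, 0.64], "twist": [0, 0, 0], "hand": 1}, {"slide": [0, 0.2, 0.74], "twist": [0, 0, 0], "hand": 1}, {"slide": [0, 0.4, 0.8], "twist": [0, 0, 0], "hand": 1}, {"slide": [0, 0.6, 0.8], "twist": [0, 0, 0], "hand": 1}, {"slide": [0, 0.8, 0.8], "twist": [0, 0, 0], "hand": 1}, {"slide": [0, 0.95, 0.8], "twist": [0, 0, 0], "hand": 1}])

```text
time: 26.7
tool_pos: [581.5, -70.7, 266.5]
eef_rot: [-0.002, 0.095, 0.996, -0.001]
wrist_force: [1.0, 0.2, -1.8]
finger_gap: 0.68
grasp_force: 33.1
```

Run:
```python
from h import *
print(get_obs()['q'].round(2));plan(fk.KC+98*fk.KX+fk.Z*230,[0,0,-1],fk.KY)
c=stop_tops();W=pts(c);m=masks_of('lid',c);p=W[m[0]['region']];print('lid',m[0]['score'],np.nanpercentile(p,[3,97],axis=0).round())
```

```text
[ 0.76  0.69 -1.19  1.87  0.72  1.1   0.68]
ang 2.0 1 slide [ 0.169  1.179 -0.146] twist [ 0.0007 -0.0012  0.0115]
ang 178.0 -1 slide [ 0.169  1.179 -0.146] twist [-0.0018 -0.001  -0.9885]
stopper n 152 X -8.4 Y -1.7 slope/z [-2.80000e-02  2.60000e-02  1.04462e+02]
stopper n 155 X -119.9 Y 5.6 slope/z [-2.80000e-02  1.70000e-02  1.04508e+02]
lid 0.66 [[391. 307. 126.]
 [694. 394. 274.]]
```

move_arm(motion=[{"slide": [0.03, 0.1, 0], "twist": [0, 0, 0.003], "hand": 1}, {"slide": [0.06, 0.25, 0], "twist": [0, 0, 0.005], "hand": 1}, {"slide": [0.09, 0.42, 0], "twist": [0, 0, 0.008], "hand": 1}, {"slide": [0.12, 0.6, 0], "twist": [0, 0, 0.011], "hand": 1}, {"slide": [0.15, 0.78, -0.05], "twist": [0, 0, 0.011], "hand": 1}, {"slide": [0.169, 0.92, -0.08], "twist": [0, 0, 0.011], "hand": 1}, {"slide": [0.169, 1, -0.1], "twist": [0, 0, 0.011], "hand": 1}, {"slide": [0.169, 1, -0.1], "twist": [0, 0, 0.011], "hand": 1}])

```text
time: 27.6
tool_pos: [623.3, 179.9, 240.5]
eef_rot: [-0.003, 0.076, 0.997, -0.0]
wrist_force: [0.3, -0.6, -2.1]
finger_gap: 0.675
grasp_force: 33.2
```

```bash
python3 -c "
from h import *
plan(fk.KC+98*fk.KX-2*fk.KY+fk.Z*74,[0,0,-1],fk.KY);stop_tops()"
```

```text
ang 0.0 1 slide [ 0.001  0.169 -0.666] twist [ 0.0001 -0.0017 -0.0005]
ang 180.0 -1 slide [ 0.001  0.169 -0.666] twist [2.600e-03 1.000e-04 9.994e-01]
stopper n 151 X -8.4 Y -1.8 slope/z [-4.50000e-02  1.30000e-02  1.04349e+02]
stopper n 154 X -120.0 Y 5.7 slope/z [-2.00000e-03 -3.20000e-02  1.04483e+02]
```

move_arm(motion=[{"slide": [0, 0.1, 0], "twist": [0, 0, 0], "hand": 1}, {"slide": [0, 0.169, -0.05], "twist": [0, 0, 0], "hand": 1}, {"slide": [0, 0.169, -0.17], "twist": [0, 0, 0], "hand": 1}, {"slide": [0, 0.169, -0.3], "twist": [0, 0, 0], "hand": 1}, {"slide": [0, 0.169, -0.43], "twist": [0, 0, 0], "hand": 1}, {"slide": [0, 0.169, -0.53], "twist": [0, 0, 0], "hand": 1}, {"slide": [0, 0.169, -0.6], "twist": [0, 0, 0], "hand": 1}, {"slide": [0, 0.169, -0.64], "twist": [0, 0, 0], "hand": 1}, {"slide": [0, 0.169, -0.66], "twist": [0, 0, 0], "hand": 1}, {"slide": [0, 0.169, -0.66], "twist": [0, 0, 0], "hand": 1}])

```text
time: 28.65
tool_pos: [624.8, 218.2, 75.0]
eef_rot: [-0.002, 0.079, 0.997, -0.001]
wrist_force: [1.2, 0.9, -2.2]
finger_gap: 0.678
grasp_force: 33.3
```

move_arm(motion=[{"slide": [0, 0, -0.006], "twist": [0, 0, 0], "hand": 1}, {"slide": [0, 0, -0.012], "twist": [0, 0, 0], "hand": 1}, {"slide": [0, 0, -0.016], "twist": [0, 0, 0], "hand": 1}, {"slide": [0, 0, -0.016], "twist": [0, 0, 0], "hand": 1}])

```text
time: 29.05
tool_pos: [624.7, 218.6, 71.3]
eef_rot: [-0.002, 0.078, 0.997, -0.001]
wrist_force: [-1.0, 0.0, 2.6]
finger_gap: 0.674
grasp_force: 33.6
```

move_arm(motion=[{"slide": [0, 0, 0], "twist": [0, 0, 0], "hand": 0.1}, {"slide": [0, 0, 0], "twist": [0, 0, 0], "hand": -0.5}, {"slide": [0, 0, 0], "twist": [0, 0, 0], "hand": -0.8}, {"slide": [0, 0, 0], "twist": [0, 0, 0], "hand": -0.8}, {"slide": [0, 0, 0.08], "twist": [0, 0, 0], "hand": -0.8}, {"slide": [0, 0, 0.2], "twist": [0, 0, 0], "hand": -0.8}, {"slide": [0, 0, 0.38], "twist": [0, 0, 0], "hand": -0.8}, {"slide": [0, 0, 0.58], "twist": [0, 0, 0], "hand": -0.8}, {"slide": [0, 0, 0.78], "twist": [0, 0, 0], "hand": -0.8}, {"slide": [0, 0, 0.98], "twist": [0, 0, 0], "hand": 1}])

```text
time: 30.05
tool_pos: [623.7, 218.7, 319.3]
eef_rot: [-0.002, 0.078, 0.997, -0.001]
wrist_force: [1.5, -0.6, 0.1]
finger_gap: 0.745
grasp_force: 0.0
```

move_arm(motion=[{"slide": [0, -0.1, 0.1], "twist": [0, 0, 0], "hand": 1}, {"slide": [0, -0.25, 0.2], "twist": [0, 0, 0], "hand": 1}, {"slide": [-0.1, -0.4, 0.3], "twist": [0, 0, 0], "hand": 1}, {"slide": [-0.1, -0.5, 0.3], "twist": [0, 0, 0], "hand": 1}])

```text
time: 30.45
tool_pos: [597.6, 93.5, 395.3]
eef_rot: [-0.0, 0.078, 0.997, -0.001]
wrist_force: [0.1, 0.7, -0.7]
finger_gap: 0.043
grasp_force: 0.0
```

Run:
```python
from h import *
o=get_obs();print(o['tool_pos'],o['q'].round(2));stop_tops()
c=camera('side');save(c,'s7.png');W=pts(c);m=masks_of('lid',c)[0];p=W[m['region']];r=p-fk.KC;X=r@fk.KX;Y=r@fk.KY
print(m['score'],np.nanpercentile(np.c_[X,Y,p[:,2]],[3,50,97],axis=0).round());s=(abs(X)<150)
print('tilt slope dY/dz',np.polyfit(p[s&(p[:,2]>150),2],Y[s&(p[:,2]>150)],1))
```

```text
[597.62476721  93.45003862 395.29425108] [ 0.51  0.57 -1.22  1.67  0.56  1.31  0.6 ]
stopper n 150 X 99.3 Y -5.1 slope/z [3.00000e-02 2.10000e-02 1.04441e+02]
stopper n 151 X -8.3 Y -1.8 slope/z [1.50000e-02 6.00000e-03 1.04712e+02]
stopper n 156 X -119.9 Y 5.6 slope/z [2.00000e-03 3.70000e-02 1.05245e+02]
0.88 [[-160.   88.  130.]
 [ -18.  123.  221.]
 [ 149.  144.  276.]]
tilt slope dY/dz [ 0.38287389 38.65651879]
```

View pics/s7.png

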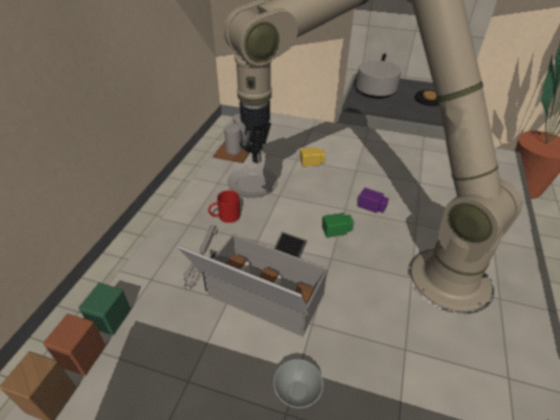

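The lid stays open, leaning outward at (250,275), and three stoppers stand in the box at (237,262), (270,275) and (305,292). Now swing the lid shut from behind.

```bash
python3 -c "
from h import *
plan([557,427,395],[0,0,-1],fk.KY)
sim([-.162,1.334,0],[0,0,0]);sim([-.162,1.334,-.5],[0,0,0])"
```

```text
ang 0.0 1 slide [-0.169  1.341  0.012] twist [ 0.001  -0.0011  0.002 ]
ang 180.0 -1 slide [-0.169  1.341  0.012] twist [-0.0018 -0.0015 -0.998 ]
0.5 [ 0.2   0.59 -1.17  1.62  0.55  1.31  0.36] [-0. -0. -1.]
1.0 [-0.12  0.65 -1.1   1.48  0.58  1.37  0.16] [-0. -0. -1.]
bad 0.0007211262766700801
0.5 [ 0.18  0.64 -1.13  1.7   0.61  1.21  0.31] [-0. -0. -1.]
1.0 [-0.15  0.74 -1.02  1.63  0.68  1.17  0.07] [-0. -0. -1.]
bad 0.0007493836748351958
```

move_arm(motion=[{"slide": [-0.03, 0.2, 0], "twist": [0, 0, 0], "hand": 1}, {"slide": [-0.06, 0.4, 0], "twist": [0, 0, 0], "hand": 1}, {"slide": [-0.09, 0.6, 0], "twist": [0, 0, 0], "hand": 1}, {"slide": [-0.12, 0.8, 0], "twist": [0, 0, 0], "hand": 1}, {"slide": [-0.12, 1, 0], "twist": [0, 0, 0], "hand": 1}, {"slide": [-0.12, 1, 0], "twist": [0, 0, 0], "hand": 1}])

```text
time: 31.2
tool_pos: [564.8, 352.6, 391.7]
eef_rot: [-0.003, 0.073, 0.997, 0.001]
wrist_force: [-0.2, -0.0, 0.1]
finger_gap: -0.001
grasp_force: 0.0
```

move_arm(motion=[{"slide": [-0.03, 0.18, 0], "twist": [0, 0, 0], "hand": 1}, {"slide": [-0.03, 0.32, 0], "twist": [0, 0, 0], "hand": 1}, {"slide": [-0.03, 0.33, 0], "twist": [0, 0, 0], "hand": 1}, {"slide": [-0.03, 0.33, -0.15], "twist": [0, 0, 0], "hand": 1}, {"slide": [-0.03, 0.33, -0.3], "twist": [0, 0, 0], "hand": 1}, {"slide": [-0.03, 0.33, -0.42], "twist": [0, 0, 0], "hand": 1}, {"slide": [-0.03, 0.33, -0.48], "twist": [0, 0, 0], "hand": 1}, {"slide": [-0.03, 0.33, -0.48], "twist": [0, 0, 0], "hand": 1}])

```text
time: 32.0
tool_pos: [561.4, 425.5, 269.0]
eef_rot: [-0.004, 0.078, 0.997, -0.002]
wrist_force: [-0.9, 0.0, 0.8]
finger_gap: -0.003
grasp_force: 0.0
```

move_arm(motion=[{"slide": [-0.008, -0.05, 0], "twist": [0, 0, 0], "hand": 1}, {"slide": [-0.015, -0.1, 0], "twist": [0, 0, 0], "hand": 1}, {"slide": [-0.023, -0.15, 0], "twist": [0, 0, 0], "hand": 1}, {"slide": [-0.031, -0.2, 0], "twist": [0, 0, 0], "hand": 1}, {"slide": [-0.039, -0.25, 0], "twist": [0, 0, 0], "hand": 1}, {"slide": [-0.046, -0.3, 0], "twist": [0, 0, 0], "hand": 1}, {"slide": [-0.054, -0.35, 0], "twist": [0, 0, 0], "hand": 1}, {"slide": [-0.062, -0.4, 0], "twist": [0, 0, 0], "hand": 1}, {"slide": [-0.07, -0.45, 0], "twist": [0, 0, 0], "hand": 1}, {"slide": [-0.077, -0.5, 0], "twist": [0, 0, 0], "hand": 1}])

```text
time: 33.0
tool_pos: [542.5, 299.5, 270.8]
eef_rot: [-0.002, 0.079, 0.997, -0.001]
wrist_force: [0.1, 0.3, 0.1]
finger_gap: 0.001
grasp_force: 0.1
```

move_arm(motion=[{"slide": [0, 0, 0.1], "twist": [0, 0, 0], "hand": 1}, {"slide": [0, 0, 0.3], "twist": [0, 0, 0], "hand": 1}, {"slide": [0, 0, 0.5], "twist": [0, 0, 0], "hand": 1}, {"slide": [0, 0, 0.6], "twist": [0, 0, 0], "hand": 1}, {"slide": [0, 0, 0.6], "twist": [0, 0, 0], "hand": 1}, {"slide": [0, 0, 0.6], "twist": [0, 0, 0], "hand": 1}, {"slide": [0, 0, 0.6], "twist": [0, 0, 0], "hand": 1}, {"slide": [0, 0, 0.6], "twist": [0, 0, 0], "hand": 1}, {"slide": [0, 0, 0.6], "twist": [0, 0, 0], "hand": 1}, {"slide": [0, 0, 0.6], "twist": [0, 0, 0], "hand": 1}])

```text
time: 34.0
tool_pos: [542.7, 300.9, 420.1]
eef_rot: [-0.003, 0.078, 0.997, -0.001]
wrist_force: [-0.4, -0.8, 0.4]
finger_gap: -0.001
grasp_force: 0.0
```

Run:
```python
from h import *
print(get_obs()['tool_pos']);c=camera('side');save(c,'s8.png');W=pts(c)
for m in masks_of('lid',c)[:1]:
    p=W[m['region']];r=p-fk.KC;X=r@fk.KX;Y=r@fk.KY
    print(m['score'],np.nanpercentile(np.c_[X,Y,p[:,2]],[3,50,97],axis=0).round())
```

```text
[542.6699895  300.87210259 420.05603136]
0.97 [[-157.  -79.  125.]
 [ -13.    9.  129.]
 [ 152.   83.  132.]]
```

View pics/s8.png

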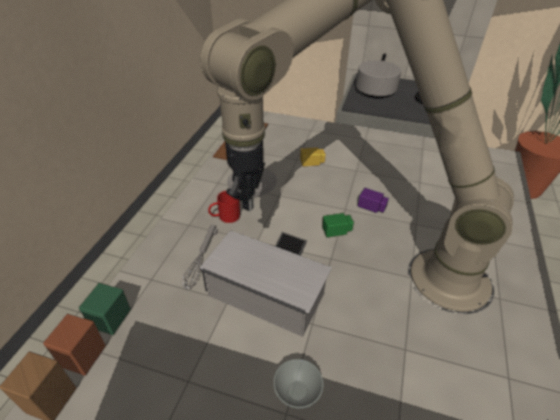

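The lid is shut and level at (265,275), the pedal at (290,243) is up, and nothing else has moved. Let it settle, then hand in.

move_arm(motion=[{"slide": [0, 0, 0], "twist": [0, 0, 0], "hand": 1}, {"slide": [0, 0, 0], "twist": [0, 0, 0], "hand": 1}, {"slide": [0, 0, 0], "twist": [0, 0, 0], "hand": 1}, {"slide": [0, 0, 0], "twist": [0, 0, 0], "hand": 1}, {"slide": [0, 0, 0], "twist": [0, 0, 0], "hand": 1}])

```text
time: 34.6
tool_pos: [542.7, 300.9, 420.7]
eef_rot: [-0.002, 0.078, 0.997, -0.001]
wrist_force: [-0.0, 0.1, 0.5]
finger_gap: -0.001
grasp_force: 0.0
```

```bash
python3 -c "
from cell import *
print(close_job())"
```

```text
the job is handed in; nothing more can be done
None
```

I handed the job in with all three white jars found on the worktop standing upright in the keeper, the lid shut and the pedal up; the hand-in returned no verdict.

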